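Set a mended agate slab to cure under a weight

TASK

Set the smaller agate slab to cure under a weight, using the things on the open bench beside the grey mat: on that mat, lay the wooden block flat midway between the black tin cup and the white cast stand, its long side along the line between them, lay the smaller slab flat and centred on the block with the long sides the same way, and stand the screw-lid jar upright on the middle of the slab. Stand the dropper bottle upright on the mat squarely in front of the white cast stand, on the robot's side as the mat lies, leaving a gap of about 3 cm. Leave the larger slab and the tape roll where they are.

Things in the scene. Friction and masses are not known exactly. Their poses are not given: they have to be found in the camera images.
- bench_mat: flat grey bench mat with a dark rim, on the open bench in front of the robot (not the dark sheet under the wire rack), 185 x 360 x 3 mm, fixed. Its origin is on the bench (underside of the mat) exactly midway between the cup and the stand that are on it. Its y axis runs along its long side (the row cup - stand); its x axis points across it, away from the robot; the mat reaches 127 mm to the robot's side of the origin and 57 mm beyond it
- tin_cup: round black tin cup, 79 mm across, 41 mm tall, fixed on the mat at one end of the row, 120 mm from the mat's origin (at either end). Origin: centre of its underside
- cast_stand: white cast block with a ring seat on top, 82 (x) x 88 (y) mm at the foot, 55 mm tall, fixed square on the mat at the other end of the row, 120 mm from the mat's origin. Origin: centre of its underside; its axes are parallel to the mat's, x points away from the robot
- wood_block_center (a point): brown hardwood block, 62 (its x) x 100 (its y) x 42 mm, loose, lying flat, about 130 g; grasp across its 62 mm width. Its point is its centre, half-way up; its z axis points up.
- small_slab_center (a point): smaller of the two sawn agate slabs beside the mat (not those by the back wall), a flat oval, 57 (its x) x 80 (its y) x 8 mm, loose, lying flat, about 35 g; grasp its edges across the 57 mm width. Its point is its centre, half-way up; its z axis points up.
- large_slab_center (a point): larger of the two sawn agate slabs, a flat oval, 67 x 94 x 8 mm, loose; not to be used. Its point is its centre, half-way up; its z axis points up.
- jar_center (a point): round screw-lid jar, 55 mm across, 68 mm tall (lid 53 mm across, the top 14 mm), loose, standing, about 110 g. Its point is its centre, half-way up; its z axis points up.
- bottle_center (a point): small amber bottle with a dropper top, 33 mm across, 102 mm tall; body up to 70 mm, above it a collar 24 mm across and a bulb 13 mm across; loose, standing, about 70 g. Its point is its centre, half-way up; its z axis points up.
- tape_roll_center (a point): roll of black tape lying flat just behind the mat, 62 mm across, 19 mm tall, loose; not to be used. Its point is its centre, half-way up; its z axis points up.

How it is judged:
By the outcome, as a careful person would: the job done as asked, in the order asked, and still so for the second after the job is handed in, with the robot touching nothing.
It also fails if it takes over 109 s, if anything falls off the work surface, if the arm or the gripper's body presses on something with over 40 N, if the wrist force passes 120 N, or if a joint passes its speed limit or range.

ROBOT

A 7-joint arm with a two-finger parallel gripper is mounted at the origin on a cart in front of the work surface, level with it; the furniture and walls round the work are solid. World frame = base frame: x ahead of the robot, y to its left, z up, the work surface at z = 0. Lengths are in m, angles in rad, forces in N, time in s.
With the tool pointing down it reaches from about 0.425 to 0.8 m from the base axis. Payload 8.3 kg.
Tool frame: the origin (TCP) lies at the very end of the fingers, on their centre line; the grasp point (between the pads) lies 19 mm behind it (bot.grip_depth is the distance from the TCP to the grasp point, in m); z points along the fingers, y is the direction in which the jaws open and shut (so a half turn about z gives the same grasp; the last joint's range is limited). The gripper opens to 85 mm and grips with 20 to 120 N. Pads are 22 mm wide; open, the fingers measure 114 mm over their backs; the gripper's body (76 mm by 85 mm) begins 54 mm behind the grasp point. The pads swing forward as they close: fully open they stand 13 mm farther back than shut.
Start: joints at [1.201, 0.383, 0.016, 1.37, -0.006, 1.388, -0.046], TCP at [0.189, -0.596, 0.231] pointing down, gripper open.
Joint ranges: [-2.95, 2.95], [-0.25, 2.06], [-1.52, 1.56], [0.18, 2.33], [-1.44, 4.58], [0.02, 2.06], [-3.01, 3.01]. Speed limits (rad/s): [2.39, 2.39, 3.01, 3.01, 3.14, 3.14, 3.14].

INTERFACE

Orientations are given as a unit quaternion [x, y, z, w].
In Python, from rig import bot gives the robot as it stands. The module is installed in compiled form; this text tells all that it offers.
- The arm moves only by the tool drive_tool, never from a script. Its argument "series" is one flat list of numbers, 5 for each row, row after row: the shift along the tool's x, y, z in mm, then the turn about the tool's z in degrees, then the gripper command: -1 is shut, 1 is fully open, values between are in proportion. A call has 1 to 12 rows; each row is the pose to reach, as a shift and turn from the pose commanded when the call began, along the tool's axes at that moment; what a row does not reach only later rows make up. A row lasts 1/10 s, in which the tool goes at most 50 mm and 8.59 degrees, less where a joint would pass 70% of its speed; a pose out of reach is approached as far as the arm can. A call with a gripper value outside its range is refused whole. The fingers move at their own pace and stop on an object; the grip force is fixed at half the most. Time passes only in rows, so rows that repeat a pose let the fingers close. It gives the time, the measured TCP pose, the force and the opening at its end, in the units of the state.
- bot.read_state(): the state, without advancing time (a new reading comes with each control period).
- bot.get_image(name): name is "side" or "top" or "wrist"; returns a dict with "color" (480x640x3 uint8, blue, green, red), "fx", "fy", "cx", "cy" (pixels), "R" (3x3) and "t" (3): a world point X has camera coordinates R X + t; the wrist camera has in their place "hand_eye" (4x4, takes a point from camera to tool coordinates, whose origin is the TCP and whose axes are the flange's). Camera axes: x right, y down, z forward; pixel columns grow to the right and rows downward; lengths in m; the calibration is good to about 2 mm. The wrist camera is an equidistant fisheye: a pixel r from the principal point sees the ray r / f radians off the axis. A picture is of the moment at which its call begins: read the wrist's pose just before it. There is no depth.
- bot.sign_off(): hands the job in, once; it reports no verdict.
The state is a dict: "clock": time; "qpos": joint angles; "joint_vel": joint speeds; "effort": joint torques, N m; "eef_pos": TCP position; "orientation": TCP orientation; "ft_force": force on the tool from outside, world axes, zero at the start; "wrist_torque": the same for the moment, N m; "finger_gap": finger opening in m.
Only numpy, scipy, OpenCV 4.12 (cv2) and the standard library are available. Lean on these libraries where they do the work, as an engineer would, in place of code of your own. Each camera call takes 0.05 s, during which the arm holds its last target.

## Working session

There is one attempt and no reset: what is moved stays moved. The work goes in short steps, Python scripts to look and compute and a tool call to move; the robot and the scene stay as the last step left them, time stands still between calls to the robot, and variables do not carry over. Pictures are saved under pics/ and viewed, and the job is handed in when it is done.

Besides the shell and the picture viewer there is one more tool, called after "Request:" by a JSON object that holds its "method" and its "body". drive_tool: Moves the arm, as the interface text tells. Its arguments: {"type":"object","properties":{"series":{"type":"array"}},"required":["series"]}

```bash
mkdir -p pics; ls; python3 - <<'E'
from rig import bot
import cv2,json
s=bot.read_state();print(s['clock'],s['qpos'],s['eef_pos'],s['orientation'],s['finger_gap'],bot.grip_depth)
for n in ['side','top','wrist']:
    d=bot.get_image(n);cv2.imwrite(f'pics/{n}0.png',d['color'])
    print(n,{k:(v.tolist() if hasattr(v,'tolist') else v) for k,v in d.items() if k!='color'})
E
```

```text
pics
0.0 [ 1.2011122   0.38427515  0.01638156  1.37117004 -0.00632862  1.38815478
 -0.04651495] [ 0.188637   -0.59533447  0.23024864] [ 9.88255229e-01  1.52809170e-01 -1.55093531e-04 -9.67043541e-04] 0.08529147850305246 0.0187
side {'fx': 527.9559153780971, 'fy': 527.9559153780971, 'cx': 314.66946432732664, 'cy': 239.49999435642067, 'R': [[0.9499924191951806, -0.31190130709324954, -0.01523082746310581], [-0.17466591288863753, -0.49030297589594446, -0.853870488248868], [0.2588556013426545, 0.8138307971938046, -0.5202626367445863]], 't': [-0.5607910407791485, 0.14305354006381799, 1.479078616522374]}
top {'fx': 466.81473787716124, 'fy': 466.81473787716124, 'cx': 323.56836225922655, 'cy': 241.65761564647093, 'R': [[0.01304227822589981, -0.9999084554982229, 0.0036027214486892764], [-0.9802996505743219, -0.013496508457573095, -0.19705440706393143], [0.19708499197691626, -0.0009617081746992124, -0.9803859347495995]], 't': [-0.006032475934489097, 0.5988604492668775, 1.028556109193191]}
wrist {'fx': 371.64829954431775, 'fy': 371.64829954431775, 'cx': 317.0146145703141, 'cy': 236.36201388570063, 'hand_eye': [[0.0010722557679023847, -0.9598223512942066, -0.28060631536661407, 0.07186849851067097], [0.9999993457439267, 0.0011409892218658515, -8.158010032766103e-05, 0.0005191475493964148], [0.00039847118513606345, -0.2806060443034951, 0.9598229467568788, -0.14336632838806782], [0.0, 0.0, 0.0, 1.0]]}
```

View pics/side0.png

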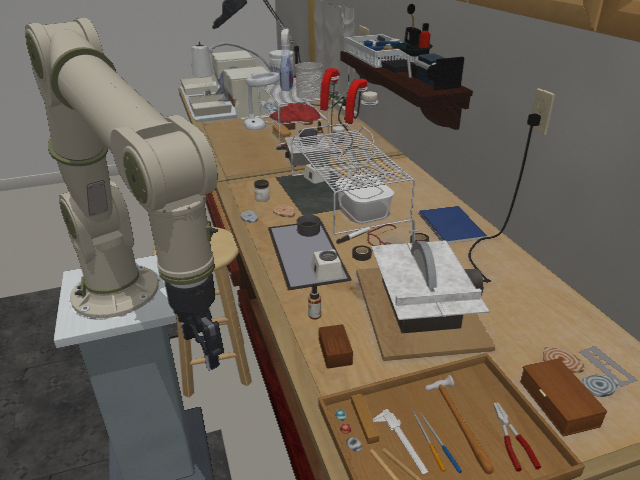

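View pics/top0.png

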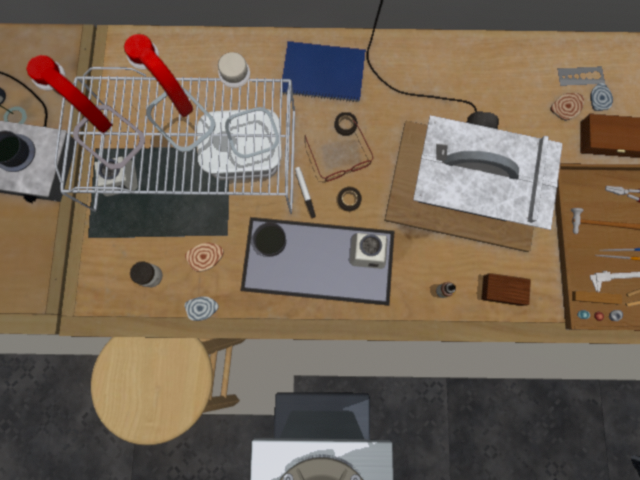

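View pics/wrist0.png

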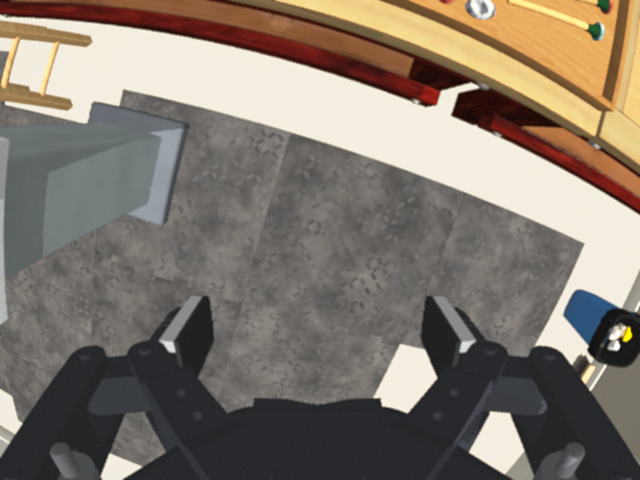

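The top view shows the mat around (320,260), with the cup at (270,238) and the stand at (370,248). The block is at (506,289), the bottle at (445,290) and the jar at (146,273). The red slab is at (204,257) and the blue slab at (200,307). The tape roll is at (348,198).

```bash
cat > h.py <<'E'
import numpy as np, cv2
from rig import bot
from scipy.spatial.transform import Rotation as Ro
def cast(d,px,z,st=None):
    px=np.atleast_2d(np.asarray(px,float))
    if 'R' in d:
        r=np.c_[(px[:,0]-d['cx'])/d['fx'],(px[:,1]-d['cy'])/d['fy'],np.ones(len(px))]
        D=r@d['R']; C=-d['R'].T@d['t']
    else:
        v=px-[d['cx'],d['cy']]; rr=np.hypot(*v.T)+1e-9; th=rr/d['fx']
        r=np.c_[v/rr[:,None]*np.sin(th)[:,None],np.cos(th)]
        H=d['hand_eye']; Rt=Ro.from_quat(st['orientation']).as_matrix()
        D=r@H[:3,:3].T@Rt.T; C=st['eef_pos']+Rt@H[:3,3]
    return C+D*((z-C[2])/D[:,2])[:,None]
def proj(d,X,st=None):
    X=np.atleast_2d(X)
    if 'R' in d:
        c=X@d['R'].T+d['t']; return np.c_[d['fx']*c[:,0]/c[:,2]+d['cx'],d['fy']*c[:,1]/c[:,2]+d['cy']]
    H=d['hand_eye']; Rt=Ro.from_quat(st['orientation']).as_matrix()
    T=(X-st['eef_pos'])@Rt; c=(T-H[:3,3])@H[:3,:3]
    rho=np.hypot(c[:,0],c[:,1]); th=np.arctan2(rho,c[:,2])
    return c[:,:2]/rho[:,None]*(th*d['fx'])[:,None]+[d['cx'],d['cy']]
def snap(n,name):
    st=bot.read_state(); d=bot.get_image(n); cv2.imwrite(f'pics/{name}.png',d['color']); return st,d
def tool_delta(st,xy,z,yaw=None):
    """delta in tool axes mm to world TCP target; yaw: world angle of tool y (jaw) axis, mod pi"""
    R=Ro.from_quat(st['orientation']).as_matrix()
    dl=R.T@(np.array([*xy,z])-st['eef_pos'])*1000
    out=list(np.round(dl,1))
    if yaw is not None:
        cur=np.arctan2(R[1,1],R[0,1]); a=-(yaw-cur); a=(a+np.pi/2)%np.pi-np.pi/2
        out.append(round(np.degrees(a),1))
    return out
E
python3 - <<'E'
from h import *
s,d=snap('top','t1'); im=d['color']
cv2.imwrite('pics/c1.png',cv2.resize(im[225:325,130:405],None,fx=2.9,fy=2.9,interpolation=cv2.INTER_CUBIC))
cv2.imwrite('pics/c2.png',cv2.resize(im[260:320,400:560],None,fx=5,fy=5,interpolation=cv2.INTER_CUBIC))
for n,p,z in [('block',(506,289),.042),('bottle',(447,290),.07),('jar',(146,271),.068),('red',(204,257),.008),('blue',(200,307),.008),('cup',(270,238),.044),('stand',(370,245),.058),('tape',(348,198),.019)]:
    print(n,cast(d,p,z).round(3))
E
```

```text
block [[ 0.496 -0.424  0.042]]
bottle [[ 0.489 -0.279  0.07 ]]
jar [[0.523 0.406 0.068]]
red [[0.567 0.291 0.008]]
blue [[0.447 0.293 0.008]]
cup [[0.609 0.129 0.044]]
stand [[ 0.593 -0.106  0.058]]
tape [[ 0.718 -0.057  0.019]]
```

View pics/c1.png

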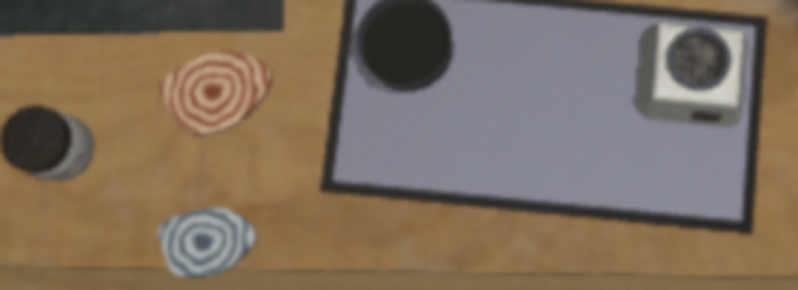

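View pics/c2.png

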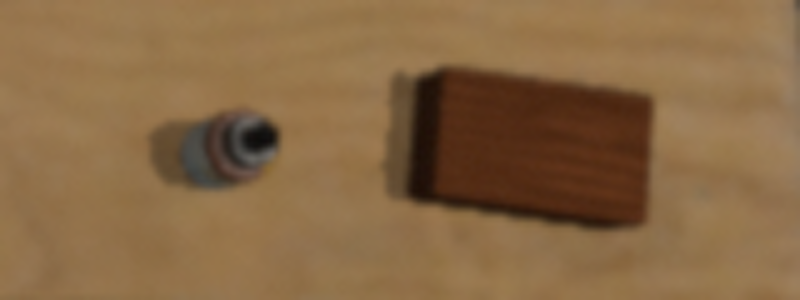

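The blue slab at (200,307) looks smaller than the red one at (204,257). Next I'll measure the mat frame and the objects.

```bash
cat >> h.py <<'E'
def rect(P):
    """P Nx3 world -> centre, (long,short), angle of long axis (deg, mod 180)"""
    (c,(w,h),a)=cv2.minAreaRect((P[:,:2]*1000).astype(np.float32))
    if w<h: w,h,a=h,w,a+90
    return np.round(c,1),round(w,1),round(h,1),round(a%180,1)
def biggest(m):
    cs,_=cv2.findContours(m.astype(np.uint8),cv2.RETR_EXTERNAL,cv2.CHAIN_APPROX_NONE)
    c=max(cs,key=cv2.contourArea); return c[:,0,:].astype(float)
E
python3 - <<'E'
from h import *
im=cv2.imread('pics/t1.png'); d=bot.get_image('top')
hsv=cv2.cvtColor(im,cv2.COLOR_BGR2HSV)
for p in [(300,280),(204,257),(200,300),(180,280),(506,289),(245,270),(350,270)]: print(p,hsv[p[1],p[0]])
# mat: not-wood (low saturation, or dark) in roi
H,S,V=[hsv[...,i].astype(int) for i in range(3)]
roi=np.zeros(S.shape,bool); roi[210:312,236:400]=1
m=roi&((S<70)|(V<70)); m=cv2.morphologyEx(m.astype(np.uint8),cv2.MORPH_OPEN,np.ones((3,3)))
c=biggest(m); P=cast(d,c,.003); print('mat',rect(P))
hull=cv2.approxPolyDP(c.astype(np.float32)[:,None],6,True)[:,0]; print(hull, cast(d,hull,.003).round(4))
for n,(x0,x1,y0,y1) in dict(red=(180,228,236,278),blue=(178,224,290,324)).items():
    roi=np.zeros(S.shape,bool); roi[y0:y1,x0:x1]=1
    lab=cv2.cvtColor(im,cv2.COLOR_BGR2LAB).astype(int)
    bg=np.median(lab[y0:y1,x0:x0+3].reshape(-1,3),0)
    m=roi&(np.abs(lab-bg).sum(2)>28); m=cv2.morphologyEx(m.astype(np.uint8),cv2.MORPH_CLOSE,np.ones((5,5)))
    c=biggest(m); print(n,rect(cast(d,c,.008)))
E
```

```text
(300, 280) [118  23 147]
(204, 257) [  9 155 127]
(200, 300) [ 90   9 169]
(180, 280) [ 17 118 147]
(506, 289) [ 11 189  85]
(245, 270) [10 31 49]
(350, 270) [118  21 147]
mat (array([564.3,  14.9]), 356.0, 181.0, 85.2)
[[251. 218.]
 [242. 290.]
 [388. 304.]
 [392. 231.]] [[ 0.6676  0.1826  0.003 ]
 [ 0.4891  0.1964  0.003 ]
 [ 0.4603 -0.1541  0.003 ]
 [ 0.6394 -0.1665  0.003 ]]
red (array([571.7, 290.8]), 75.2, 68.3, 131.5)
blue (array([444.6, 290.3]), 76.4, 54.9, 104.9)
```

```bash
python3 - <<'E'
from h import *
st=bot.read_state()
print(tool_delta(st,(.496,-.424),.25,np.radians(-6)))
E
```

```text
[np.float64(344.7), np.float64(-70.7), np.float64(-19.1), np.float64(-66.4)]
```

Request:
{"method": "drive_tool", "body": {"series": [345,-71,-19,-66,1,345,-71,-19,-66,1,345,-71,-19,-66,1,345,-71,-19,-66,1,345,-71,-19,-66,1,345,-71,-19,-66,1,345,-71,-19,-66,1,345,-71,-19,-66,1,345,-71,-19,-66,1,345,-71,-19,-66,1,345,-71,-19,-66,1,345,-71,-19,-66,1]}}

```text
clock: 1.45
eef_pos: [0.4948, -0.4252, 0.2504]
orientation: [0.747, 0.665, -0.0, 0.0]
ft_force: [0.1, -0.5, -0.0]
finger_gap: 0.0854
```

```bash
python3 - <<'E'
from h import *
st,d=snap('wrist','w1'); print(st['clock'],st['eef_pos'],st['orientation'],st['ft_force'],st['joint_vel'].round(3))
print(proj(d,[[.496,-.424,.042],[.489,-.279,.07]],st))
E
```

```text
1.45 [ 0.49484186 -0.4252449   0.25036491] [ 7.46984430e-01  6.64841439e-01 -3.50455527e-04  2.28611349e-05] [ 0.12882273 -0.54834585 -0.01689095] [-0.002  0.001 -0.008 -0.003 -0.    -0.     0.007]
[[317.30036944 203.31251494]
 [289.77480069  47.9144317 ]]
```

View pics/w1.png

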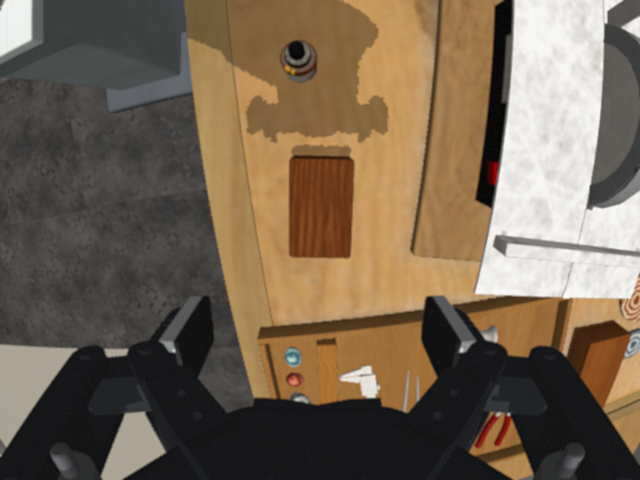

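The wrist view shows the block's top face centred at about (321,206) and the bottle at (299,60).

```bash
cat >> h.py <<'E'
def masked_rect(im,d,st,box,cond,z):
    x0,x1,y0,y1=box
    m=np.zeros(im.shape[:2],np.uint8); m[y0:y1,x0:x1]=cond[y0:y1,x0:x1]
    m=cv2.morphologyEx(m,cv2.MORPH_CLOSE,np.ones((5,5))); m=cv2.morphologyEx(m,cv2.MORPH_OPEN,np.ones((3,3)))
    c=biggest(m); return c,rect(cast(d,c,z,st))
E
python3 - <<'E'
from h import *
im=cv2.imread('pics/w1.png'); st=bot.read_state(); d=bot.get_image('wrist')
hsv=cv2.cvtColor(im,cv2.COLOR_BGR2HSV); H,S,V=cv2.split(hsv)
print(hsv[200,320],hsv[153,320],hsv[148,320],hsv[200,270],hsv[257,320])
for vmax in (100,120):
    c,r=masked_rect(im,d,st,(265,380,140,280),(S>140)&(V<vmax),.042)
    print(r, c.min(0),c.max(0))
E
```

```text
[ 11 197 109] [ 16 135 136] [ 16 137 132] [ 17 135 192] [ 15 150 138]
(array([ 504.7, -382.2]), 52.9, 8.6, 173.1) [293. 155.] [349. 164.]
(array([ 499.3, -427.5]), 101.5, 59.9, 82.5) [290. 154.] [353. 256.]
```

```bash
python3 - <<'E'
from h import *
st=bot.read_state()
print(tool_delta(st,(.499,-.428),.010,np.radians(-7.5)))
E
```

```text
[np.float64(-2.8), np.float64(4.0), np.float64(240.4), np.float64(0.9)]
```

Request:
{"method": "drive_tool", "body": {"series": [-3,4,50,1,1,-3,4,100,1,1,-3,4,140,1,1,-3,4,180,1,1,-3,4,210,1,1,-3,4,240,1,1,-3,4,240,1,1,-3,4,240,1,-1,-3,4,240,1,-1,-3,4,240,1,-1,-3,4,240,1,-1,-3,4,240,1,-1]}}

```text
clock: 2.75
eef_pos: [0.5011, -0.4284, 0.0129]
orientation: [0.751, 0.66, 0.0, 0.002]
ft_force: [-0.2, 0.0, 6.9]
finger_gap: 0.061
```

```bash
python3 - <<'E'
from h import *
st,d=snap('wrist','w2'); print(st['clock'],st['eef_pos'],st['orientation'],st['ft_force'],st['finger_gap'])
print(tool_delta(st,(.599,.012),.25,np.radians(-4.8)))
E
```

```text
2.75 [ 0.50114429 -0.4283572   0.01287001] [7.51440442e-01 6.59797974e-01 2.72627490e-04 1.95480559e-03] [-0.20584356  0.02262228  6.90221393] 0.06100970834608015
[np.float64(448.8), np.float64(40.9), np.float64(-238.0), np.float64(-2.6)]
```

View pics/w2.png

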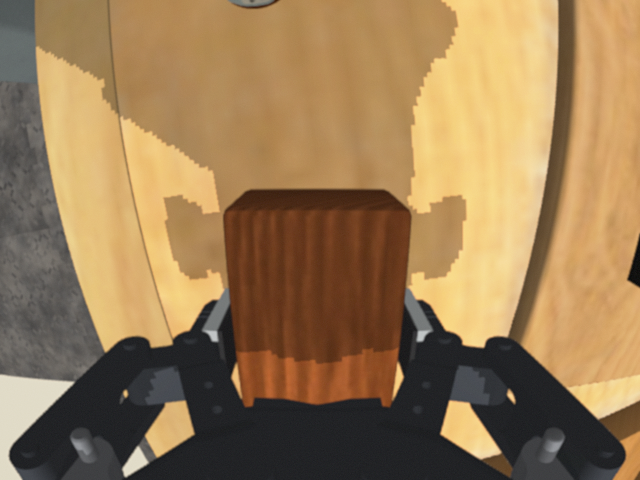

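The block is gripped (gap 61 mm). Next I lift it and carry it over the mat.

Request:
{"method": "drive_tool", "body": {"series": [0,0,-50,0,-1,0,0,-100,0,-1,0,0,-150,0,-1,0,0,-200,-3,-1,449,41,-238,-3,-1,449,41,-238,-3,-1,449,41,-238,-3,-1,449,41,-238,-3,-1,449,41,-238,-3,-1,449,41,-238,-3,-1,449,41,-238,-3,-1,449,41,-238,-3,-1]}}

```text
clock: 4.0
eef_pos: [0.5871, -0.0365, 0.245]
orientation: [0.734, 0.679, 0.0, 0.001]
ft_force: [1.2, -0.4, -1.4]
finger_gap: 0.0611
```

Request:
{"method": "drive_tool", "body": {"series": [0,0,0,0,-1,0,0,0,0,-1,0,0,0,0,-1]}}

```text
clock: 4.3
eef_pos: [0.5869, -0.0398, 0.244]
orientation: [0.734, 0.679, -0.0, 0.0]
ft_force: [-0.1, -0.3, -1.7]
finger_gap: 0.061
```

```bash
python3 - <<'E'
from h import *
st,d=snap('wrist','w3'); print(st['clock'],st['eef_pos'],st['orientation'],st['ft_force'],st['finger_gap'])
E
```

```text
4.3 [ 0.58685729 -0.03982164  0.24403659] [ 7.34380410e-01  6.78737941e-01 -3.38083764e-04  3.26825229e-04] [-0.08560285 -0.33984014 -1.67519855] 0.06096010312957008
```

View pics/w3.png

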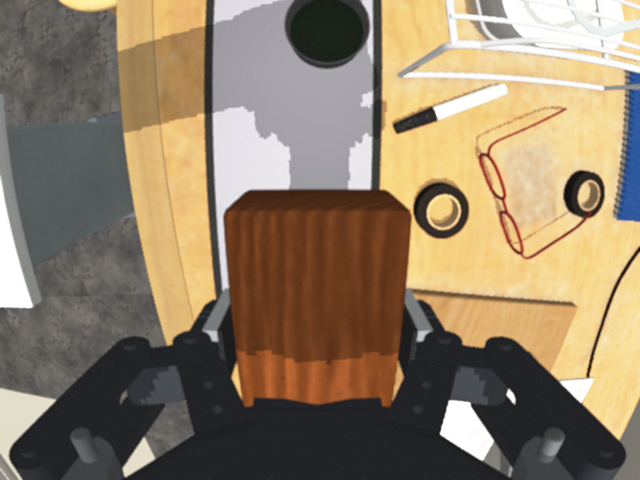

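The wrist view shows the mat rims as lines near x≈208 and x≈378, and the cup at (327,30). I'll refine the mat frame from the rims and the cup.

```bash
python3 - <<'E'
from h import *
im=cv2.imread('pics/w3.png'); st=bot.read_state(); d=bot.get_image('wrist')
V=im.max(2)
print(V[170,200:225],V[100,370:390])
L=[];Rr=[]
for y in range(60,190,2):
    xs=[x for x in range(190,235) if V[y,x]<75]
    if xs: L.append(((xs[0]+xs[-1])/2,y))
for y in range(70,185,2):
    xs=[x for x in range(362,392) if V[y,x]<75]
    if xs: Rr.append(((xs[0]+xs[-1])/2,y))
for n,q in (('L',L),('R',Rr)):
    P=cast(d,q,.003,st)[:,:2]; 
    vx,vy,x0,y0=cv2.fitLine((P*1000).astype(np.float32),cv2.DIST_HUBER,0,.01,.01).ravel()
    a=np.degrees(np.arctan2(vy,vx))%180; print(n,len(q),a,x0,y0, 'x at y=12:',x0+(12-y0)*vx/vy)
# top view line fits
dt=bot.get_image('top'); t=dt['color']; cv2.imwrite('pics/t2.png',t)
t=cv2.imread('pics/t1.png'); Vt=t.max(2).astype(int)
def fit(pts,n):
    P=cast(dt,pts,.003)[:,:2]
    vx,vy,x0,y0=cv2.fitLine((P*1000).astype(np.float32),cv2.DIST_HUBER,0,.01,.01).ravel()
    print(n,np.degrees(np.arctan2(vy,vx))%180,x0,y0); return np.array([x0,y0]),np.array([vx,vy])
def dk(seq):
    w=np.array([max(0,110-v) for v in seq],float); return (w*np.arange(len(seq))).sum()/w.sum() if w.max()>40 else None
F=[(x,285+dk(Vt[285:312,x])) for x in range(250,382,3) if dk(Vt[285:312,x]) is not None]
B=[(x,212+dk(Vt[212:236,x])) for x in range(292,348,3) if dk(Vt[212:236,x]) is not None]
Lf=[(236+dk(Vt[y,236:252]),y) for y in range(255,285,2) if dk(Vt[y,236:252]) is not None]
Rt=[(380+dk(Vt[y,380:400]),y) for y in range(245,298,2) if dk(Vt[y,380:400]) is not None]
for n,p in zip('FBLR',(F,B,Lf,Rt)): fit(p,n)
E
```

```text
[243 243 243 245 242 221 140  72  61  62  62  60  68 107 175 227 233 231
 230 231 230 231 232 232 232] [237 233 191 121  71  54  54  47  45  46  59 112 179 223 229 231 237 242
 245 245]
L 65 85.23649 480.02957 42.470413 x at y=12: 477.49045
R 58 85.24438 654.5782 30.212067 x at y=12: 653.0631
F 85.14714 480.1143 55.963898
B 85.156235 651.143 4.147003
L 175.24352 547.8973 191.68568
R 175.28009 545.51544 -158.86499
```

```bash
python3 - <<'E'
from h import *
im=cv2.imread('pics/w3.png'); st=bot.read_state(); d=bot.get_image('wrist')
g=cv2.cvtColor(im,cv2.COLOR_BGR2GRAY).astype(int)
pts=[]
for x in range(245,392,6):
    col=g[198:222,x]; i=np.argmax(np.diff(col.astype(float))); pts.append((x,198+i+1))
print(pts[::4])
P=cast(d,pts,st['eef_pos'][2]+.029,st); R=Ro.from_quat(st['orientation']).as_matrix()
T=(P-st['eef_pos'])@R*1000
print(np.median(T[:,0]),np.polyfit(T[:,1],T[:,0],1))
R=R; yaw=np.degrees(np.arctan2(R[1,1],R[0,1])); print('jaw',yaw)
ex=np.array([np.cos(np.radians(-4.8)),np.sin(np.radians(-4.8))])
for e in (0,):
    print(tool_delta(st,(.5998,.012),.1,np.radians(-4.8)))
E
```

```text
[(245, np.int64(211)), (269, np.int64(201)), (293, np.int64(211)), (317, np.int64(207)), (341, np.int64(206)), (365, np.int64(206)), (389, np.int64(205))]
46.70133225268121 [-8.50121966e-03  4.70660592e+01]
jaw -4.58403170822726
[np.float64(53.2), np.float64(8.8), np.float64(143.8), np.float64(0.2)]
```

Request:
{"method": "drive_tool", "body": {"series": [55,9,0,0,-1,55,9,40,0,-1,55,9,80,0,-1,55,9,120,0,-1,55,9,160,0,-1,55,9,190,0,-1,55,9,210,0,-1,55,9,222,0,-1,55,9,222,0,-1,55,9,222,0,-1]}}

```text
clock: 5.5
eef_pos: [0.601, 0.0156, 0.0229]
orientation: [0.734, 0.679, 0.001, 0.0]
ft_force: [0.4, -0.1, -1.3]
finger_gap: 0.0607
```

```bash
python3 - <<'E'
from h import *
st,d=snap('side','s3'); print(st['clock'],st['eef_pos'],st['orientation'],st['ft_force'],st['finger_gap'])
cv2.imwrite('pics/s3c.png',cv2.resize(d['color'][190:310,230:390],None,fx=5,fy=5,interpolation=cv2.INTER_CUBIC))
E
```

```text
5.5 [0.60098599 0.01555204 0.02286241] [7.34038425e-01 6.79107650e-01 5.13718023e-04 3.55117724e-04] [ 0.43570963 -0.07132194 -1.32424883] 0.06065297770118234
```

View pics/s3c.png

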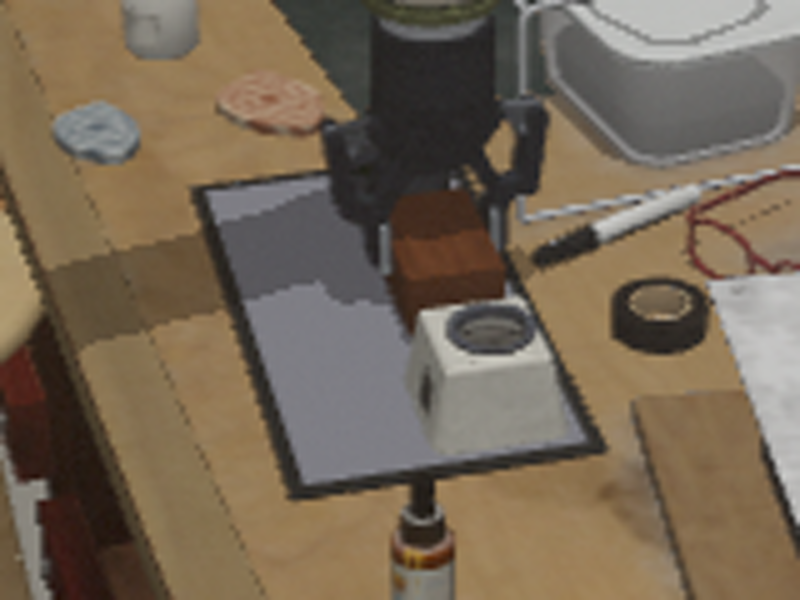

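Request:
{"method": "drive_tool", "body": {"series": [-1,0,3,0,-1,-1,0,5,0,-1,-1,0,6,0,-1,-1,0,6,0,-1]}}

```text
clock: 5.95
eef_pos: [0.6002, 0.0147, 0.016]
orientation: [0.734, 0.679, 0.0, 0.0]
ft_force: [0.5, -0.2, -2.0]
finger_gap: 0.0611
```

Request:
{"method": "drive_tool", "body": {"series": [0,0,1,0,-1,0,0,1,0,-1]}}

```text
clock: 6.15
eef_pos: [0.6004, 0.0148, 0.0159]
orientation: [0.734, 0.679, 0.0, 0.0]
ft_force: [-2.9, -0.4, 5.0]
finger_gap: 0.0608
```

Contact. I'll release gently and rise.

Request:
{"method": "drive_tool", "body": {"series": [0,0,0,0,0.6,0,0,0,0,0.8,0,0,0,0,1,0,0,0,0,1,0,0,-30,0,1,0,0,-80,0,1,0,0,-130,0,1,-30,0,-180,0,1,-60,0,-220,0,1,-60,0,-230,0,1,-60,0,-230,0,1]}}

```text
clock: 7.25
eef_pos: [0.597, -0.0469, 0.2483]
orientation: [0.735, 0.678, 0.002, 0.002]
ft_force: [0.0, -0.0, -0.3]
finger_gap: 0.0853
```

```bash
python3 - <<'E'
from h import *
st,d=snap('wrist','w4'); print(st['clock'],st['eef_pos'],st['orientation'],st['ft_force'],st['finger_gap'])
E
```

```text
7.25 [ 0.59700463 -0.04685275  0.2483482 ] [0.73486304 0.67820893 0.00179384 0.00239582] [ 0.01731561 -0.04472864 -0.26992637] 0.08530189199350917
```

View pics/w4.png

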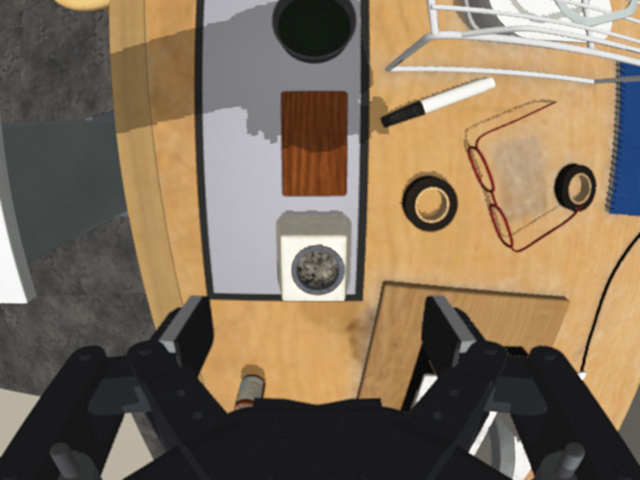

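The block is at (314,143), between the cup at (314,25) and the stand at (317,265). Now I'll measure it in the mat frame.

```bash
cat >> h.py <<'E'
MA=np.radians(-4.8); EX=np.array([np.cos(MA),np.sin(MA)]); EY=np.array([-np.sin(MA),np.cos(MA)]); MO=np.array([.5998,.012])
def tomat(xy): v=np.asarray(xy)-MO; return np.array([v@EX,v@EY])*1000
def frommat(x,y): return MO+(x*EX+y*EY)/1000
E
python3 - <<'E'
from h import *
im=cv2.imread('pics/w4.png'); st=bot.read_state(); d=bot.get_image('wrist')
hsv=cv2.cvtColor(im,cv2.COLOR_BGR2HSV); H,S,V=cv2.split(hsv)
c,r=masked_rect(im,d,st,(265,360,80,205),(S>110)&(H<25),.045)
print(r,c.min(0),c.max(0),tomat(r[0]/1000))
V=im.max(2)
L=[(198+np.mean([x for x in range(0,22) if V[y,198+x]<75]),y) for y in range(150,280,3)]
R=[(345+np.mean([x for x in range(5,27) if V[y,345+x]<75]),y) for y in range(100,200,3)]
for q in (L,R):
    P=cast(d,q,.003,st); print('rim mat',np.mean([tomat(p[:2]) for p in P],0),np.std([tomat(p[:2])[0] for p in P]))
F=[(x,290+np.mean([k for k in range(0,16) if V[290+k,x]<75])) for x in range(220,275,3)]
print('end rim',np.mean([tomat(p[:2]) for p in cast(d,F,.003,st)],0))
# stand top (z .058)? print corners of the cup circle
ts,td=snap('top','t4'); t=td['color']; h2=cv2.cvtColor(t,cv2.COLOR_BGR2HSV)
m=((h2[...,1]>140)&(h2[...,2]<150)).astype(np.uint8)
x=proj(td,[[*frommat(0,0),.045]])[0].astype(int); print(x)
c2,r2=masked_rect(t,td,None,(x[0]-30,x[0]+30,x[1]-25,x[1]+25),m,.045); print('top',r2,tomat(r2[0]/1000))
cv2.imwrite('pics/t4c.png',cv2.resize(t[205:315,230:410],None,fx=4.4,fy=4.4,interpolation=cv2.INTER_CUBIC))
E
```

```text
(array([599.3,  13.8]), 96.5, 58.8, 85.8) [282.  92.] [346. 195.] [-0.64886655  1.75184822]
rim mat [-122.91957028  -76.00392808] 0.26356418166996015
rim mat [50.75844839 -5.32047274] 0.27981914301207056
end rim [ -78.08390695 -172.73978547]
[319 242]
top (array([597.6,  17.9]), 80.0, 56.7, 87.1) [-2.68598357  5.69521661]
```

View pics/t4c.png

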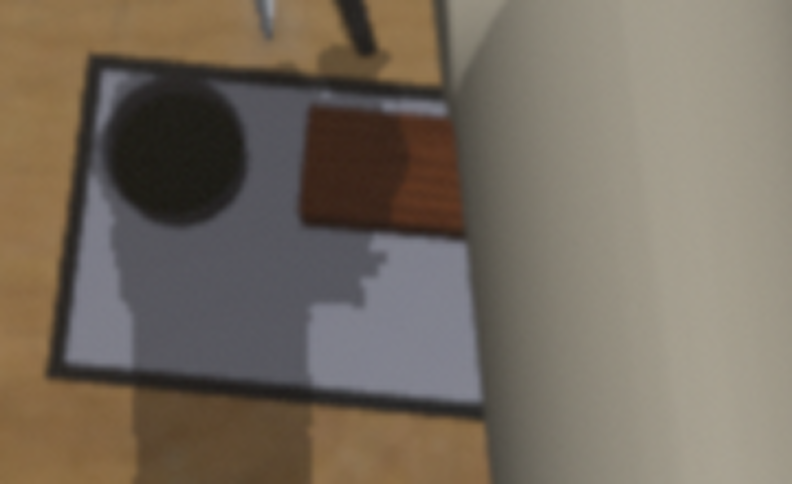

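The block's offset from the origin is within about 2 mm, with angle 85.8° against 85.2°. Next is the small slab.

```bash
python3 - <<'E'
from h import *
st=bot.read_state()
print(tool_delta(st,(.4446,.290),.22,np.radians(15)))
E
```

```text
[np.float64(321.7), np.float64(-175.2), np.float64(24.0), np.float64(-19.4)]
```

Request:
{"method": "drive_tool", "body": {"series": [322,-175,24,-19,0.6,322,-175,24,-19,0.6,322,-175,24,-19,0.6,322,-175,24,-19,0.6,322,-175,24,-19,0.6,322,-175,24,-19,0.6,322,-175,24,-19,0.6,322,-175,24,-19,0.6,322,-175,24,-19,0.6,322,-175,24,-19,0.6,322,-175,24,-19,0.6,322,-175,24,-19,0.6]}}

```text
clock: 8.6
eef_pos: [0.4466, 0.288, 0.2205]
orientation: [0.613, 0.79, -0.0, 0.0]
ft_force: [-0.8, -0.3, -0.1]
finger_gap: 0.0684
```

```bash
python3 - <<'E'
from h import *
st,d=snap('wrist','w5'); print(st['clock'],st['eef_pos'],st['orientation'],st['ft_force'],st['finger_gap'])
E
```

```text
8.6 [0.44662292 0.28804764 0.22051595] [ 6.12618068e-01  7.90378995e-01 -3.82775822e-04  1.08391911e-05] [-0.75905156 -0.32337404 -0.09110783] 0.0683538370327937
```

View pics/w5.png

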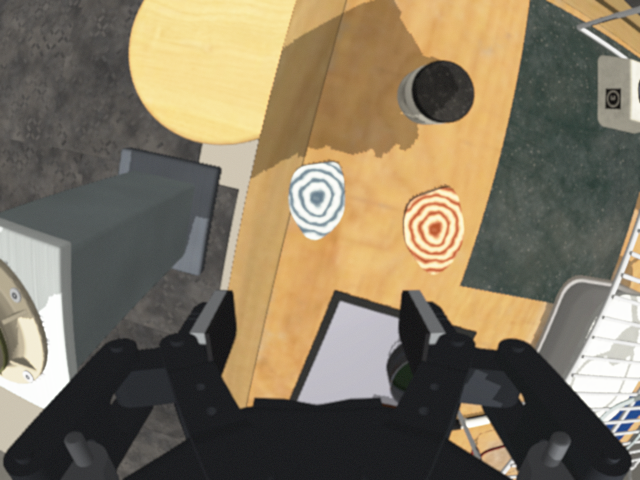

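Blue slab at (317,199), red slab at (434,229), jar at (442,92).

```bash
python3 - <<'E'
from h import *
im=cv2.imread('pics/w5.png'); st=bot.read_state(); d=bot.get_image('wrist')
lab=cv2.cvtColor(im,cv2.COLOR_BGR2LAB).astype(int)
out=im.copy()
for n,box in dict(blue=(278,356,150,250),red=(392,474,175,282)).items():
    x0,x1,y0,y1=box
    bg=np.median(np.r_[lab[y0:y1,x1-4:x1].reshape(-1,3)],0); 
    if n=='blue': cond=(lab[...,2]<148)
    else: cond=(np.abs(lab[...,1:]-bg[1:]).sum(2)>12)
    m=np.zeros(im.shape[:2],np.uint8); m[y0:y1,x0:x1]=cond[y0:y1,x0:x1]
    m=cv2.morphologyEx(m,cv2.MORPH_OPEN,np.ones((2,2)));m=cv2.morphologyEx(m,cv2.MORPH_CLOSE,np.ones((7,7)))
    c=biggest(m); P=cast(d,c,.007,st)
    print(n,bg,rect(P)); e=cv2.fitEllipse((P[:,:2]*1000).astype(np.float32)); print(e)
    mo=cv2.moments((P[:,:2]*1000).astype(np.float32)); print('centroid',mo['m10']/mo['m00'],mo['m01']/mo['m00'], 'axis',np.degrees(.5*np.arctan2(2*mo['mu11'],mo['mu20']-mo['mu02'])))
    cv2.polylines(out,[c.astype(np.int32)],True,(0,255,0))
R=Ro.from_quat(st['orientation']).as_matrix(); print('jaw',np.degrees(np.arctan2(R[1,1],R[0,1])))
cv2.imwrite('pics/w5c.png',cv2.resize(out[50:300,260:500],None,fx=2.4,fy=2.4))
E
```

```text
blue [193. 138. 168.] (array([446.8, 289.9]), 77.9, 54.9, 105.4)
((446.9478454589844, 292.4316101074219), (55.66020202636719, 78.78953552246094), 8.985785484313965)
centroid 447.07395148471386 292.266381635193 axis -81.0228736295045
red [198. 136. 170.] (array([573.8, 289.8]), 90.6, 66.8, 123.1)
((572.0167846679688, 293.018310546875), (66.13250732421875, 92.91039276123047), 22.732614517211914)
centroid 572.2225171051925 292.89990513312074 axis -67.49287484975869
jaw 14.456468897928648
```

View pics/w5c.png

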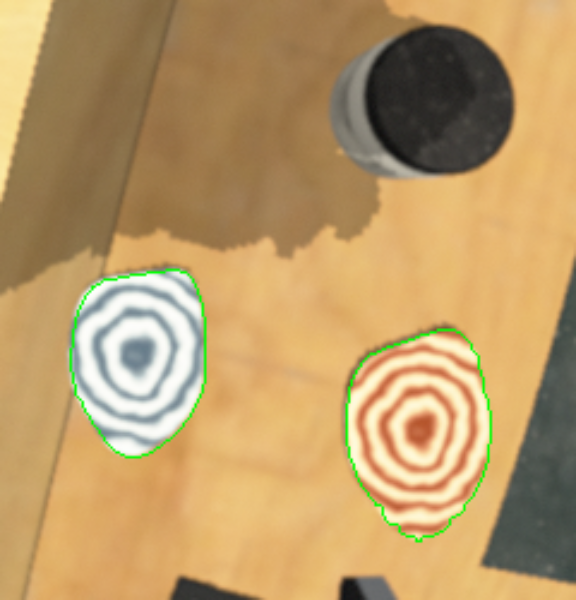

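```bash
python3 - <<'E'
from h import *
im=cv2.imread('pics/w5.png'); st=bot.read_state(); d=bot.get_image('wrist')
lab=cv2.cvtColor(im,cv2.COLOR_BGR2LAB).astype(int)
x0,x1,y0,y1=(278,356,150,250)
m=np.zeros(im.shape[:2],np.uint8); m[y0:y1,x0:x1]=(lab[...,2]<148)[y0:y1,x0:x1]
m=cv2.morphologyEx(m,cv2.MORPH_CLOSE,np.ones((7,7)))
c=biggest(m); P=cast(d,c,.007,st)[:,:2]*1000
for a in range(88,118,3):
    v=np.array([np.cos(np.radians(a)),np.sin(np.radians(a))]); u=np.array([v[1],-v[0]])
    l=P@v; w=P@u; ce=(l.max()+l.min())/2*v+(w.max()+w.min())/2*u
    print(a,np.ptp(l).round(1),np.ptp(w).round(1),ce.round(1), 'w contact l', l[w.argmax()]-ce@v, l[w.argmin()]-ce@v)
print('ring centre',cast(d,[(317,198)],.008,st))
E
```

```text
88 80.9 58.4 [445.2 292.6] w contact l -4.80280948728489 10.032637706754997
91 80.8 57.5 [445.3 292.3] w contact l -6.015623320498776 11.855708448267762
94 80.6 56.8 [445.5 292. ] w contact l -3.0757130929157483 8.632745479113794
97 80.1 56.2 [445.6 291.7] w contact l -4.266673250273669 2.426190535082071
100 79.5 55.8 [445.6 291.4] w contact l -5.4459387528252705 4.178133527463558
103 78.6 55.2 [445.7 291.2] w contact l -6.610277315798186 5.918624546264709
106 77.7 55.1 [445.7 290.8] w contact l 19.06765478846407 -1.28580721989033
109 76.9 56.1 [446.2 290.7] w contact l 17.923262101917544 0.48175496543970553
112 76.0 56.9 [446.8 290.6] w contact l 16.720784065595026 2.239037759710598
115 75.5 57.7 [447.2 290.9] w contact l 21.07728461653116 -6.58891078484227
ring centre [[0.44580958 0.29405928 0.008     ]]
```

```bash
python3 - <<'E'
from h import *
st=bot.read_state()
print(tool_delta(st,(.4462,.2918),.012,np.radians(9)))
E
```

```text
[np.float64(3.1), np.float64(0.6), np.float64(208.9), np.float64(5.5)]
```

Request:
{"method": "drive_tool", "body": {"series": [3,1,50,5.5,0.6,3,1,100,5.5,0.6,3,1,140,5.5,0.6,3,1,170,5.5,0.6,3,1,190,5.5,0.6,3,1,200,5.5,0.6,3,1,200,5.5,0.6]}}

```text
clock: 9.45
eef_pos: [0.4457, 0.292, 0.02]
orientation: [0.649, 0.761, -0.001, -0.0]
ft_force: [0.3, -0.9, 1.3]
finger_gap: 0.0682
```

Request:
{"method": "drive_tool", "body": {"series": [0,0,3,0,0.6,0,0,6,0,0.6,0,0,10,0,0.6,0,0,12,0,0.6,0,0,12,0,0.6]}}

```text
clock: 9.95
eef_pos: [0.4461, 0.2925, 0.0089]
orientation: [0.649, 0.761, -0.0, 0.0]
ft_force: [-0.4, -0.4, 0.2]
finger_gap: 0.0682
```

```bash
python3 - <<'E'
from h import *
st,d=snap('wrist','w6'); print(st['clock'],st['eef_pos'],st['orientation'],st['ft_force'],st['finger_gap'])
st,d=snap('side','s6'); cv2.imwrite('pics/s6c.png',cv2.resize(d['color'][160:260,200:330],None,fx=6,fy=6,interpolation=cv2.INTER_CUBIC))
E
```

```text
9.95 [0.44610203 0.29251862 0.00885002] [ 6.48947748e-01  7.60832976e-01 -4.58058934e-05  5.32134233e-06] [-0.36209026 -0.39698947  0.15376555] 0.06817806436793562
```

View pics/w6.png

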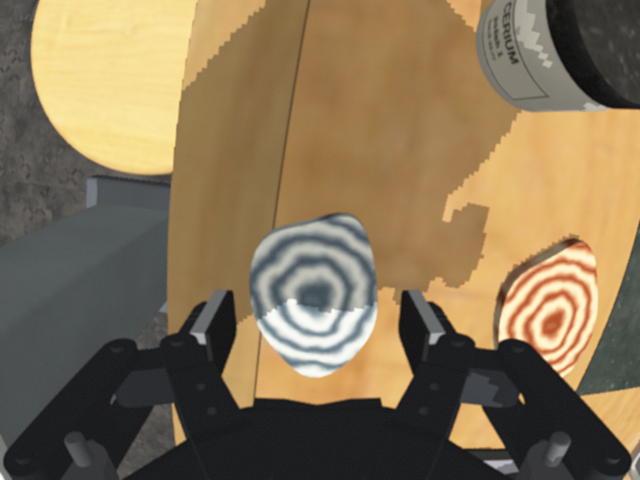

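View pics/s6c.png

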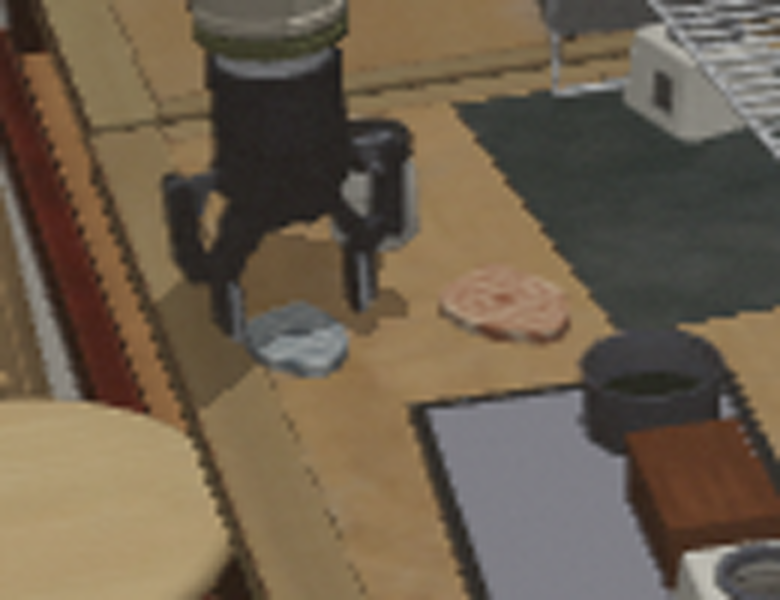

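Request:
{"method": "drive_tool", "body": {"series": [0,0,2,0,0.6,0,0,4,0,0.6,0,0,4,0,0.6]}}

```text
clock: 10.35
eef_pos: [0.446, 0.2924, 0.0046]
orientation: [0.649, 0.761, -0.0, -0.0]
ft_force: [0.6, -0.3, 0.3]
finger_gap: 0.0681
```

Request:
{"method": "drive_tool", "body": {"series": [0,0,2,0,0.6,0,0,3,0,0.6,0,0,3,0,0.6]}}

```text
clock: 10.65
eef_pos: [0.446, 0.2926, 0.0017]
orientation: [0.649, 0.761, -0.0, -0.0]
ft_force: [-0.5, 0.4, 0.3]
finger_gap: 0.0684
```

Request:
{"method": "drive_tool", "body": {"series": [0,0,2,0,0.6,0,0,2,0,0.6]}}

```text
clock: 10.85
eef_pos: [0.4461, 0.2925, -0.0003]
orientation: [0.649, 0.761, -0.0, -0.0]
ft_force: [-0.9, -0.3, -0.1]
finger_gap: 0.0684
```

Request:
{"method": "drive_tool", "body": {"series": [0,0,2,0,0.6,0,0,2,0,0.6]}}

```text
clock: 11.05
eef_pos: [0.446, 0.2925, -0.0023]
orientation: [0.649, 0.761, -0.0, -0.0]
ft_force: [0.7, -0.5, -0.2]
finger_gap: 0.0679
```

Request:
{"method": "drive_tool", "body": {"series": [0,0,2,0,0.6,0,0,2,0,0.6]}}

```text
clock: 11.25
eef_pos: [0.446, 0.2925, -0.0043]
orientation: [0.649, 0.761, -0.0, -0.0]
ft_force: [-0.0, 1.0, 0.7]
finger_gap: 0.0687
```

Request:
{"method": "drive_tool", "body": {"series": [0,0,1,0,0.6,0,0,1,0,0.6]}}

```text
clock: 11.45
eef_pos: [0.4461, 0.2926, -0.0052]
orientation: [0.649, 0.761, -0.0, -0.0]
ft_force: [-0.3, -0.9, 0.2]
finger_gap: 0.0679
```

Request:
{"method": "drive_tool", "body": {"series": [0,0,1,0,0.6,0,0,1,0,0.6]}}

```text
clock: 11.65
eef_pos: [0.4461, 0.2926, -0.0061]
orientation: [0.649, 0.761, -0.0, -0.0]
ft_force: [-0.2, 0.3, -1.0]
finger_gap: 0.0682
```

Request:
{"method": "drive_tool", "body": {"series": [0,0,1,0,0.6,0,0,1,0,0.6]}}

```text
clock: 11.85
eef_pos: [0.4462, 0.2927, -0.007]
orientation: [0.649, 0.761, 0.0, 0.0]
ft_force: [0.5, -0.1, -0.0]
finger_gap: 0.0685
```

Request:
{"method": "drive_tool", "body": {"series": [0,0,1,0,0.6,0,0,1,0,0.6]}}

```text
clock: 12.05
eef_pos: [0.4462, 0.2927, -0.0071]
orientation: [0.649, 0.761, 0.0, 0.0]
ft_force: [-5.0, -3.6, 12.1]
finger_gap: 0.0683
```

Touch found: the fingertips are on the bench at TCP z = −7 mm with a 68 mm gap. I'll raise 5 mm and close.

Request:
{"method": "drive_tool", "body": {"series": [0,0,-5,0,0.6,0,0,-5,0,0.4,0,0,-5,0,0.3,0,0,-5,0,-1,0,0,-5,0,-1,0,0,-5,0,-1,0,0,-5,0,-1]}}

```text
clock: 12.75
eef_pos: [0.4463, 0.2927, -0.0025]
orientation: [0.649, 0.761, 0.0, 0.0]
ft_force: [-2.1, -1.3, 7.3]
finger_gap: 0.0524
```

```bash
python3 - <<'E'
from h import *
st,d=snap('wrist','w7'); print(st['clock'],st['eef_pos'],st['orientation'],st['ft_force'],st['finger_gap'])
E
```

```text
12.75 [ 0.44632439  0.29274695 -0.00254065] [6.48889754e-01 7.60882390e-01 1.91226962e-04 2.00436649e-04] [-2.12789005 -1.2987221   7.2857867 ] 0.052395289939979224
```

View pics/w7.png

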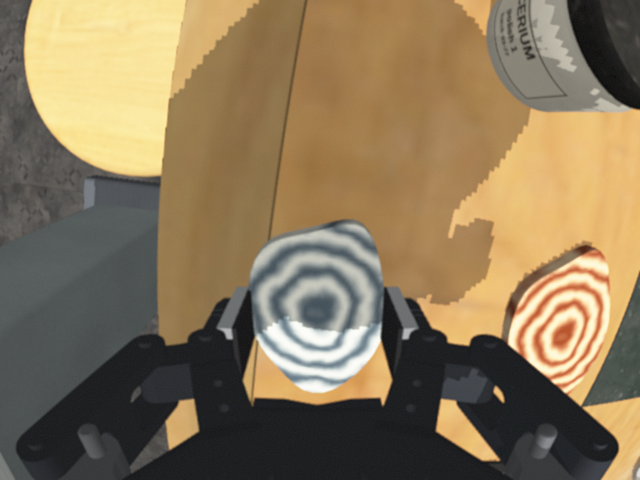

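Request:
{"method": "drive_tool", "body": {"series": [0,0,-10,0,-1,0,0,-30,0,-1,0,0,-70,0,-1,0,0,-110,0,-1,0,0,-150,0,-1,0,0,-180,0,-1,0,0,-180,0,-1]}}

```text
clock: 13.5
eef_pos: [0.4478, 0.2945, 0.182]
orientation: [0.649, 0.761, 0.004, 0.001]
ft_force: [-0.4, -0.1, -0.4]
finger_gap: 0.0521
```

```bash
python3 - <<'E'
from h import *
st,d=snap('wrist','w8'); print(st['clock'],st['eef_pos'],st['orientation'],st['ft_force'],st['finger_gap'])
st,d=snap('side','s8'); cv2.imwrite('pics/s8c.png',cv2.resize(d['color'][120:240,200:330],None,fx=5,fy=5,interpolation=cv2.INTER_CUBIC))
E
```

```text
13.5 [0.44784831 0.29445748 0.18199707] [0.64878117 0.7609647  0.00372218 0.00136834] [-0.41978097 -0.06373136 -0.35861937] 0.05212462496704828
```

View pics/w8.png

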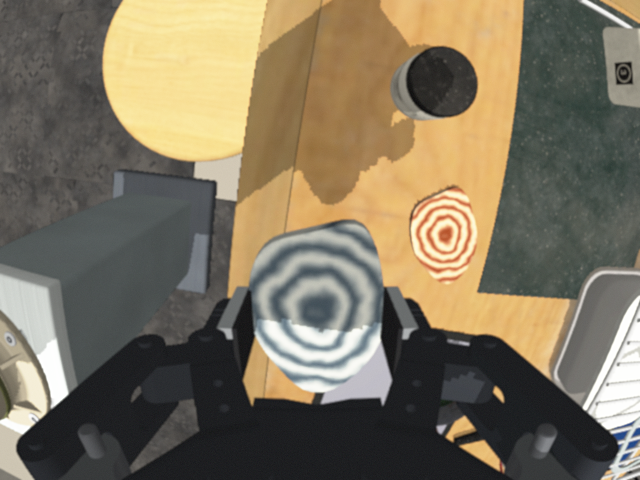

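View pics/s8c.png

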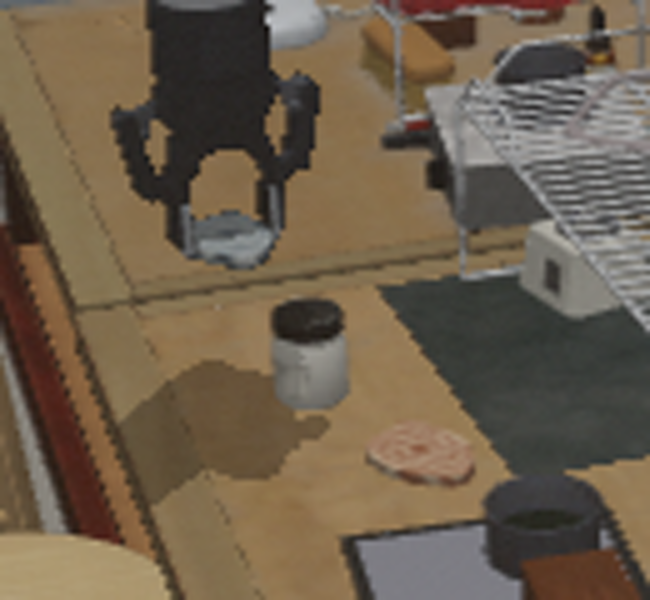

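```bash
python3 - <<'E'
from h import *
im=cv2.imread('pics/w8.png'); st=bot.read_state(); d=bot.get_image('wrist')
lab=cv2.cvtColor(im,cv2.COLOR_BGR2LAB).astype(int)
x0,x1,y0,y1=(249,387,210,398)
m=np.zeros(im.shape[:2],np.uint8); m[y0:y1,x0:x1]=(lab[...,2]<142)[y0:y1,x0:x1]
m=cv2.morphologyEx(m,cv2.MORPH_CLOSE,np.ones((7,7)))
m=cv2.morphologyEx(m,cv2.MORPH_OPEN,np.ones((9,9)))
c=biggest(m); out=im.copy(); cv2.polylines(out,[c.astype(np.int32)],True,(0,255,0)); cv2.imwrite('pics/w8c.png',out[180:420,220:420].repeat(2,0).repeat(2,1))
R=Ro.from_quat(st['orientation']).as_matrix()
P=((cast(d,c,st['eef_pos'][2]+.0105,st)-st['eef_pos'])@R*1000)[:,:2]
mo=cv2.moments(P.astype(np.float32)); print('centroid',mo['m10']/mo['m00'],mo['m01']/mo['m00'],'axis',np.degrees(.5*np.arctan2(2*mo['mu11'],mo['mu20']-mo['mu02'])))
for a in range(-15,16,3):
    v=np.array([np.cos(np.radians(a)),np.sin(np.radians(a))]); u=np.array([v[1],-v[0]])
    l=P@v; w=P@u; ce=(l.max()+l.min())/2*v+(w.max()+w.min())/2*u
    print(a,np.ptp(l).round(1),np.ptp(w).round(1),ce.round(1))
E
```

```text
centroid -4.135854286334562 3.5902593047651634 axis -14.712224877019652
-15 88.2 60.9 [-8.6  1.7]
-12 87.4 60.2 [-8.   1.2]
-9 87.0 59.4 [-7.   0.7]
-6 86.3 58.5 [-5.9  0.3]
-3 85.5 59.3 [-4.8  1. ]
0 84.4 61.1 [-3.7  2.3]
3 83.9 62.6 [-3.   3.7]
6 84.3 64.9 [-2.9  4.7]
9 84.5 67.5 [-2.9  5.4]
12 84.4 70.0 [-3.   6.2]
15 84.1 72.5 [-3.1  6.8]
```

View pics/w8c.png

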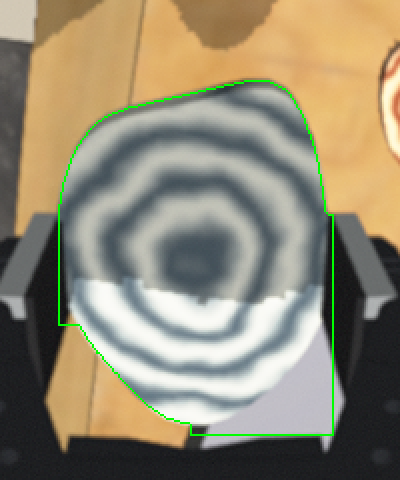

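```bash
python3 - <<'E'
from h import *
st=bot.read_state(); d=bot.get_image('wrist')
q=np.array([(62,185),(70,152),(88,126),(130,110),(190,98),(245,86),(275,87),(295,103),(310,135),(322,185),(327,215),(326,270),(318,320),(300,360),(270,395),(235,415),(195,424),(165,413),(130,385),(100,350),(78,315),(65,280),(60,230)])/2+[220,180]
R=Ro.from_quat(st['orientation']).as_matrix()
P=((cast(d,q,st['eef_pos'][2]+.0105,st)-st['eef_pos'])@R*1000)[:,:2]
mo=cv2.moments(P.astype(np.float32)); print('centroid',mo['m10']/mo['m00'],mo['m01']/mo['m00'],'axis',np.degrees(.5*np.arctan2(2*mo['mu11'],mo['mu20']-mo['mu02'])))
print(cv2.fitEllipse(P.astype(np.float32)))
for a in range(-15,16,3):
    v=np.array([np.cos(np.radians(a)),np.sin(np.radians(a))]); u=np.array([v[1],-v[0]])
    l=P@v; w=P@u; ce=(l.max()+l.min())/2*v+(w.max()+w.min())/2*u
    print(a,np.ptp(l).round(1),np.ptp(w).round(1),ce.round(1))
E
```

```text
centroid -0.130018681988111 1.4528265479992988 axis -2.2712699713917988
((0.5655676126480103, 1.390156626701355), (54.87554168701172, 80.97926330566406), 87.7986068725586)
-15 75.0 55.2 [-2.5  2.2]
-12 75.4 54.7 [-2.9  1.9]
-9 76.6 54.4 [-2.8  1.5]
-6 77.6 54.0 [-2.6  1.1]
-3 78.4 53.5 [-2.4  0.8]
0 79.0 53.7 [-2.2  0.7]
3 79.5 54.1 [-1.8  0.4]
6 79.9 54.8 [-1.4  0.4]
9 80.2 56.1 [-1.   0.3]
12 80.2 57.1 [-0.6  0.3]
15 79.9 58.1 [-0.1  0.2]
```

```bash
python3 - <<'E'
from h import *
st=bot.read_state(); print(frommat(0,1.7))
print(tool_delta(st,frommat(0,1.7),.15,np.radians(-5.2)))
E
```

```text
[0.59994225 0.01369404]
[np.float64(-299.2), np.float64(108.6), np.float64(25.9), np.float64(14.3)]
```

Request:
{"method": "drive_tool", "body": {"series": [-299,108.5,10,14,-1,-299,108.5,10,14,-1,-299,108.5,10,14,-1,-299,108.5,10,14,-1,-299,108.5,10,14,-1,-299,108.5,10,14,-1,-299,108.5,10,14,-1,-299,108.5,10,14,-1,-299,108.5,10,14,-1,-299,108.5,10,14,-1,-299,108.5,10,14,-1]}}

```text
clock: 14.8
eef_pos: [0.5999, 0.0165, 0.1669]
orientation: [0.736, 0.677, 0.0, -0.0]
ft_force: [-0.2, 0.1, 0.2]
finger_gap: 0.0517
```

```bash
python3 - <<'E'
from h import *
st,d=snap('wrist','w9'); print(st['clock'],st['eef_pos'],st['orientation'],st['ft_force'],st['finger_gap'])
print(tool_delta(st,frommat(0,1.7),.06,np.radians(-5.2)))
E
```

```text
14.8 [0.59990937 0.01648194 0.16693144] [ 7.35810012e-01  6.77187969e-01  1.04213356e-04 -2.63432425e-04] [-0.18122371  0.07139066  0.15525102] 0.05172383271071579
[np.float64(-2.8), np.float64(0.3), np.float64(106.9), np.float64(0.4)]
```

View pics/w9.png

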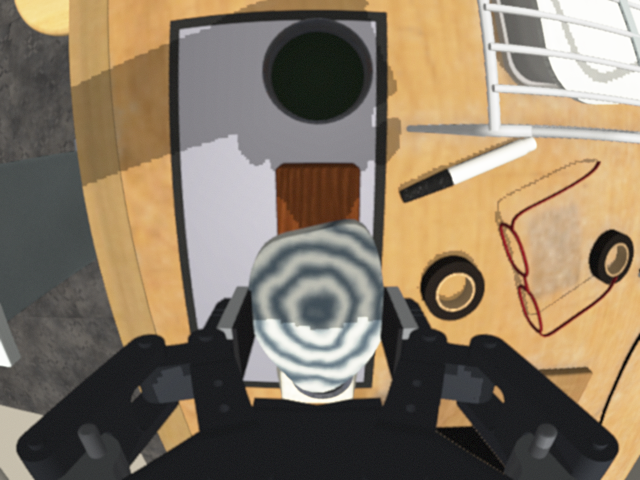

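```bash
python3 - <<'E'
from h import *
im=cv2.imread('pics/w9.png'); st=bot.read_state(); d=bot.get_image('wrist')
cv2.imwrite('pics/w9c.png',cv2.resize(im[0:240,160:400],None,fx=2.5,fy=2.5))
for p in [(277,190),(277,215),(359,190),(360,215),(290,166),(345,166),(290,170)]: print(p,tomat(cast(d,p,.045,st)[0,:2]))
V=im.max(2)
L=[(170+np.mean([x for x in range(0,25) if V[y,170+x]<75]),y) for y in range(150,230,3)]
R=[(370+np.mean([x for x in range(0,20) if V[y,370+x]<75]),y) for y in range(165,215,3)]
T=[(x,10+np.mean([k for k in range(0,20) if V[10+k,x]<75])) for x in range(190,370,10)]
for q in (L,R,T):
    P=cast(d,q,.003,st); print('rim mat',np.mean([tomat(p[:2]) for p in P],0))
E
```

```text
(277, 190) [-28.36999379  32.6590251 ]
(277, 215) [-28.78793444  14.0436237 ]
(359, 190) [31.03236881 32.7535733 ]
(360, 215) [32.27042405 14.13352598]
(290, 166) [-18.7149974   50.05750474]
(345, 166) [20.5798599  50.11968251]
(290, 170) [-18.74444822  47.16685581]
rim mat [-121.85819978   28.29397314]
rim mat [53.30772499 27.03115117]
rim mat [-34.74209487 173.05445132]
```

View pics/w9c.png

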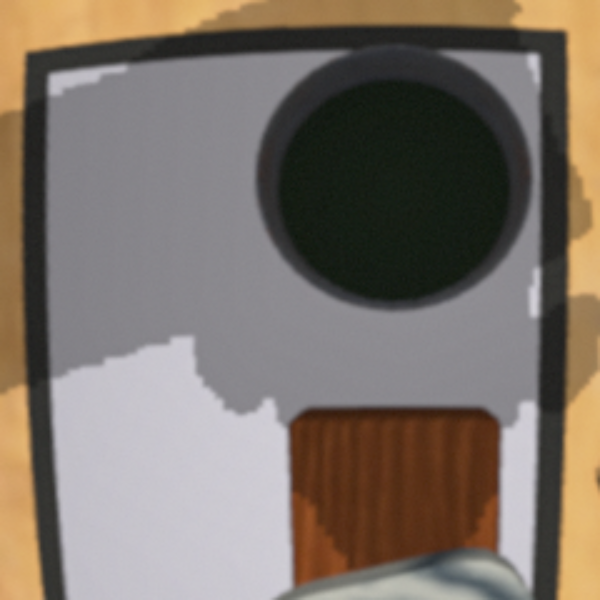

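Request:
{"method": "drive_tool", "body": {"series": [-3,1,40,0,-1,-3,1,80,0,-1,-3,1,105,0,-1,-3,1,115,0,-1,-3,1,119,0,-1,-3,1,119,0,-1]}}

```text
clock: 15.5
eef_pos: [0.6017, 0.0118, 0.0488]
orientation: [0.737, 0.676, 0.0, 0.0]
ft_force: [0.7, -0.3, -0.7]
finger_gap: 0.0523
```

Request:
{"method": "drive_tool", "body": {"series": [0,0,2,0,-1,0,0,3,0,-1,0,0,3,0,-1]}}

```text
clock: 15.8
eef_pos: [0.6017, 0.0114, 0.0457]
orientation: [0.737, 0.676, 0.0, 0.0]
ft_force: [0.3, 0.1, -0.4]
finger_gap: 0.0521
```

Request:
{"method": "drive_tool", "body": {"series": [0,0,1,0,-1,0,0,1,0,-1]}}

```text
clock: 16.0
eef_pos: [0.6012, 0.0114, 0.044]
orientation: [0.737, 0.676, 0.0, 0.0]
ft_force: [-0.5, 0.9, -0.2]
finger_gap: 0.0518
```

Request:
{"method": "drive_tool", "body": {"series": [2,-0.5,0.5,0,-1,2,-0.5,1,0,-1,2,-0.5,1,0,-1]}}

```text
clock: 16.3
eef_pos: [0.6008, 0.0136, 0.0428]
orientation: [0.737, 0.676, -0.0, -0.0]
ft_force: [-0.3, 0.3, -0.2]
finger_gap: 0.052
```

Request:
{"method": "drive_tool", "body": {"series": [0,0,1,0,-1,0,0,1,0,-1]}}

```text
clock: 16.5
eef_pos: [0.6009, 0.0136, 0.0425]
orientation: [0.737, 0.676, 0.0, 0.0]
ft_force: [-3.0, 0.9, 5.5]
finger_gap: 0.0519
```

Contact with 5 N. I'll open and rise, moving aside for a look.

Request:
{"method": "drive_tool", "body": {"series": [0,0,0,0,0.4,0,0,0,0,0.6,0,0,0,0,0.8,0,0,0,0,0.8,0,0,-20,0,0.8,0,0,-60,0,0.8,0,0,-100,0,0.8,0,0,-130,0,0.8,-20,0,-150,0,0.8,-20,0,-150,0,0.8]}}

```text
clock: 17.5
eef_pos: [0.601, -0.0093, 0.1954]
orientation: [0.738, 0.675, 0.002, 0.003]
ft_force: [1.4, -0.7, -1.0]
finger_gap: 0.0768
```

```bash
python3 - <<'E'
from h import *
st,d=snap('wrist','w10'); print(st['clock'],st['eef_pos'],st['orientation'],st['ft_force'],st['finger_gap'])
cv2.imwrite('pics/w10c.png',cv2.resize(d['color'][80:330,200:440],None,fx=2.4,fy=2.4))
E
```

```text
17.5 [ 0.60095021 -0.00928465  0.19543919] [0.73794699 0.67485177 0.00152172 0.00264845] [ 1.39730202 -0.70545171 -1.00796308] 0.07678416883200351
```

View pics/w10c.png

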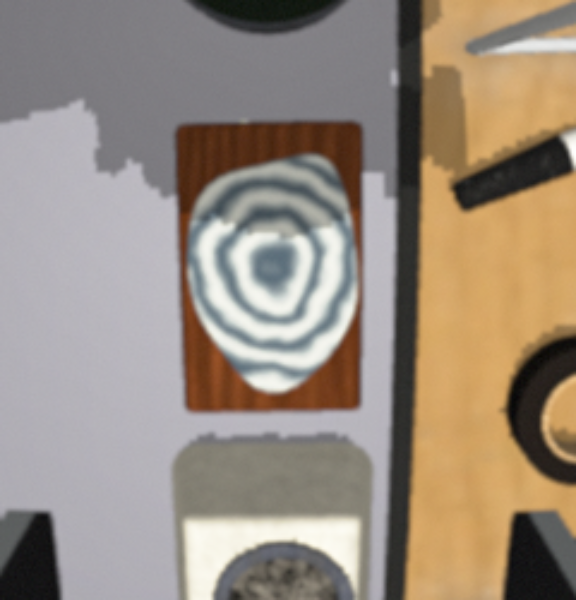

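```bash
python3 - <<'E'
from h import *
im=cv2.imread('pics/w10.png'); st=bot.read_state(); d=bot.get_image('wrist')
f=lambda q,z:np.array([tomat(p[:2]) for p in cast(d,np.array(q)/2.4+[200,80],z,st)]).round(1)
b=f([(177,124),(361,124),(186,410),(361,408)],.045); print(b,b.mean(0), 'ang',np.degrees(np.arctan2(*(b[0]-b[2]))),np.degrees(np.arctan2(*(b[1]-b[3]))))
hsv=cv2.cvtColor(im,cv2.COLOR_BGR2HSV); 
m=np.zeros(im.shape[:2],np.uint8); m[136:250,274:351]=((hsv[...,1]<90)|(hsv[...,0]>40))[136:250,274:351]
m[80:300,:][:,:]*=1
m=cv2.morphologyEx(m,cv2.MORPH_CLOSE,np.ones((7,7)));m=cv2.morphologyEx(m,cv2.MORPH_OPEN,np.ones((5,5)))
c=biggest(m); print(c.min(0),c.max(0))
P=np.array([tomat(p[:2]) for p in cast(d,c,.052,st)])
mo=cv2.moments(P.astype(np.float32)); print('centroid',mo['m10']/mo['m00'],mo['m01']/mo['m00'],'axis',np.degrees(.5*np.arctan2(2*mo['mu11'],mo['mu20']-mo['mu02'])))
for a in range(81,106,3):
    v=np.array([np.cos(np.radians(a)),np.sin(np.radians(a))]); u=np.array([v[1],-v[0]])
    l=P@v; w=P@u; ce=(l.max()+l.min())/2*v+(w.max()+w.min())/2*u
    print(a,np.ptp(l).round(1),np.ptp(w).round(1),ce.round(1))
E
```

```text
[[-30.3  50.8]
 [ 29.3  50.4]
 [-29.8 -46.5]
 [ 30.7 -46.1]] [-0.025  2.15 ] ang -0.2944258745633312 -0.8311757961651975
[274. 144.] [350. 243.]
centroid 0.41665182732820416 3.5586961960933308 axis 88.98446179107711
81 80.4 65.3 [-0.5  2.7]
84 80.0 63.3 [-0.5  2.3]
87 79.4 61.2 [-0.4  2. ]
90 78.6 60.0 [-0.9  1.6]
93 78.2 61.5 [-0.8  1.2]
96 77.7 63.5 [-0.4  0.9]
99 77.0 65.4 [0.  0.6]
102 76.1 67.1 [0.5 0.4]
105 75.6 68.6 [0.9 0.5]
```

The slab is centred on the block within about 1–2 mm. Next, the jar: I'll locate its lid from the earlier wrist view and from the top view.

```bash
python3 - <<'E'
from h import *
st=bot.read_state(); d=bot.get_image('wrist')
for nm,stx,box in [('w5',dict(eef_pos=np.array([.44662,.28805,.22052]),orientation=[.612618,.790379,-.00038,0]),(405,490,50,135)),('w8',dict(eef_pos=np.array([.44785,.29446,.182]),orientation=[.648781,.760965,.003722,.001368]),(402,490,40,128))]:
    im=cv2.imread(f'pics/{nm}.png'); V=im.max(2); x0,x1,y0,y1=box
    m=np.zeros(V.shape,np.uint8); m[y0:y1,x0:x1]=(V<75)[y0:y1,x0:x1]; m=cv2.morphologyEx(m,cv2.MORPH_OPEN,np.ones((5,5)))
    c=biggest(m); print(nm,c.min(0),c.max(0))
    P=cast(d,c,.068,stx); print(cv2.minEnclosingCircle((P[:,:2]*1000).astype(np.float32)),rect(P))
    b=cast(d,[(400,92)],0,stx)
td=bot.get_image('top'); t=td['color']; V=t.max(2)
m=np.zeros(V.shape,np.uint8); m[255:295,125:165]=(V<70)[255:295,125:165]; c=biggest(m); P=cast(td,c,.068); print('top',cv2.minEnclosingCircle((P[:,:2]*1000).astype(np.float32)))
E
```

```text
w5 [412.  61.] [472. 121.]
((519.284912109375, 417.5068359375), 26.82855224609375) (array([519. , 417.8]), 52.8, 50.3, 18.4)
w8 [407.  47.] [475. 116.]
((519.381591796875, 417.1353454589844), 26.90020751953125) (array([519.2, 417.7]), 52.0, 51.4, 9.3)
top ((519.9050903320312, 414.860595703125), 26.874361038208008)
```

```bash
python3 - <<'E'
from h import *
st=bot.read_state(); print(st['eef_pos'],tool_delta(st,(.5195,.4165),.20))
E
```

```text
[ 0.59840999 -0.00577579  0.1905046 ] [np.float64(414.0), np.float64(-114.5), np.float64(-9.1)]
```

Request:
{"method": "drive_tool", "body": {"series": [414,-115,-9,0,0.8,414,-115,-9,0,0.8,414,-115,-9,0,0.8,414,-115,-9,0,0.8,414,-115,-9,0,0.8,414,-115,-9,0,0.8,414,-115,-9,0,0.8,414,-115,-9,0,0.8,414,-115,-9,0,0.8,414,-115,-9,0,0.8,414,-115,-9,0,0.8,414,-115,-9,0,0.8]}}

```text
clock: 18.9
eef_pos: [0.5204, 0.4147, 0.1999]
orientation: [0.737, 0.676, -0.001, 0.0]
ft_force: [-0.2, -0.1, -0.3]
finger_gap: 0.0767
```

```bash
python3 - <<'E'
from h import *
st,d=snap('wrist','w11'); print(st['clock'],st['eef_pos'],st['orientation'],st['ft_force'],st['finger_gap'])
im=d['color']; V=im.max(2)
c0=proj(d,[[.5195,.4165,.068]],st)[0].astype(int); print(c0)
m=np.zeros(V.shape,np.uint8); s=np.s_[c0[1]-60:c0[1]+60,c0[0]-60:c0[0]+60]; m[s]=(V<75)[s]; m=cv2.morphologyEx(m,cv2.MORPH_OPEN,np.ones((5,5)))
c=biggest(m); P=cast(d,c,.068,st); print(cv2.minEnclosingCircle((P[:,:2]*1000).astype(np.float32)),rect(P))
E
```

```text
18.9 [0.52040049 0.41466777 0.19987156] [ 7.37159084e-01  6.75718625e-01 -8.56437788e-04  3.01882813e-04] [-0.17514002 -0.13716907 -0.32584249] 0.07671397183192626
[314 222]
((521.2950439453125, 419.71630859375), 26.089414596557617) (array([521.1, 419.9]), 51.8, 49.8, 85.1)
```

View pics/w11.png

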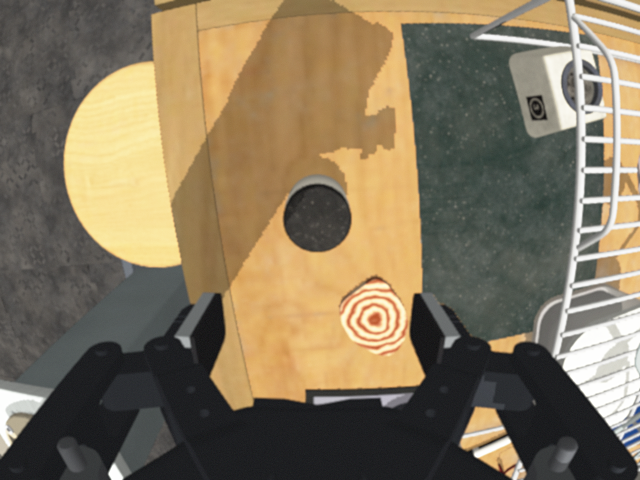

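```bash
python3 - <<'E'
from h import *
st=bot.read_state(); print(st['eef_pos'],tool_delta(st,(.5208,.418),.014))
E
```

```text
[0.52081001 0.4143106  0.20023222] [np.float64(3.9), np.float64(-0.3), np.float64(186.2)]
```

Request:
{"method": "drive_tool", "body": {"series": [4,0,50,0,0.8,4,0,90,0,0.8,4,0,120,0,0.8,4,0,150,0,0.8,4,0,175,0,0.8,4,0,186,0,0.8,4,0,186,0,0.5,4,0,186,0,0.3,4,0,186,0,-1,4,0,186,0,-1,4,0,186,0,-1,4,0,186,0,-1]}}

```text
clock: 20.15
eef_pos: [0.5214, 0.4206, 0.0169]
orientation: [0.737, 0.676, 0.002, 0.0]
ft_force: [-0.5, -0.8, 6.9]
finger_gap: 0.0527
```

```bash
python3 - <<'E'
from h import *
st,d=snap('wrist','w12'); print(st['clock'],st['eef_pos'],st['orientation'],st['ft_force'],st['finger_gap'])
E
```

```text
20.15 [0.52140403 0.42056647 0.01690633] [7.36900685e-01 6.75999322e-01 1.50273751e-03 1.96158462e-04] [-0.45210282 -0.79798755  6.85810857] 0.05270854387498289
```

View pics/w12.png

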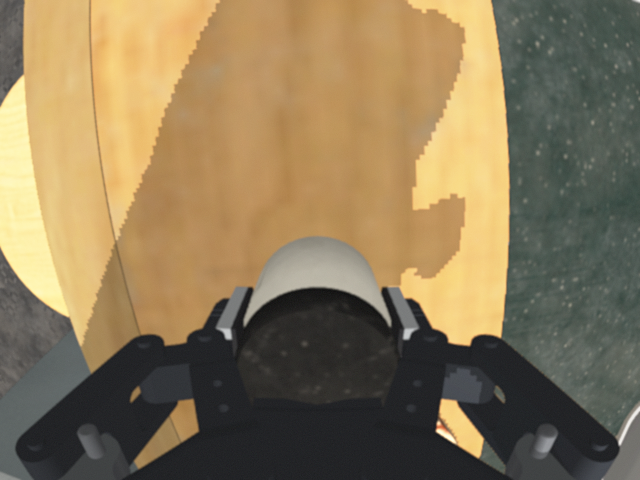

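```bash
python3 - <<'E'
from h import *
st=bot.read_state(); d=bot.get_image('wrist'); R=Ro.from_quat(st['orientation']).as_matrix()
for p,z in [((318,290),.068),((318,237),.0)]:
    print((cast(d,p,z,st)[0]-st['eef_pos'])@R*1000)
E
```

```text
[ 28.96554546   0.87032117 -51.03017986]
[23.98910177  1.09959152 16.96084575]
```

The jar's centre is about 3 mm behind the TCP along tool x. Now I lift it and carry it to the slab.

```bash
python3 - <<'E'
from h import *
st=bot.read_state(); print(tool_delta(st,frommat(.5,3.8),.15,np.radians(-5)),frommat(.5,3.8))
E
```

```text
[np.float64(-396.3), np.float64(114.0), np.float64(-133.6), np.float64(0.1)] [0.60061622 0.01574483]
```

Request:
{"method": "drive_tool", "body": {"series": [0,0,-20,0,-1,0,0,-60,0,-1,0,0,-110,0,-1,0,0,-140,0,-1,0,0,-160,0,-1,0,0,-160,0,-1]}}

```text
clock: 20.85
eef_pos: [0.5215, 0.4214, 0.1794]
orientation: [0.737, 0.676, 0.003, 0.0]
ft_force: [-0.4, 0.1, -0.2]
finger_gap: 0.0527
```

Request:
{"method": "drive_tool", "body": {"series": [-396,114,0,0,-1,-396,114,0,0,-1,-396,114,0,0,-1,-396,114,0,0,-1,-396,114,0,0,-1,-396,114,0,0,-1,-396,114,0,0,-1,-396,114,0,0,-1,-396,114,0,0,-1,-396,114,0,0,-1,-396,114,0,0,-1,-396,114,0,0,-1]}}

```text
clock: 22.05
eef_pos: [0.5995, 0.0179, 0.1746]
orientation: [0.736, 0.677, 0.0, -0.001]
ft_force: [-0.8, -0.1, -0.9]
finger_gap: 0.0528
```

```bash
python3 - <<'E'
from h import *
st,d=snap('wrist','w13'); print(st['clock'],st['eef_pos'],st['orientation'],st['ft_force'],st['finger_gap'])
print(tool_delta(st,frommat(.5,3.8),.08,np.radians(-5)))
E
```

```text
22.05 [0.59953038 0.01785902 0.17457238] [ 7.35772352e-01  6.77228686e-01  1.29259718e-04 -5.80003862e-04] [-0.77708599 -0.07213284 -0.91169527] 0.05276977954543381
[np.float64(-2.1), np.float64(1.3), np.float64(94.6), np.float64(0.3)]
```

View pics/w13.png

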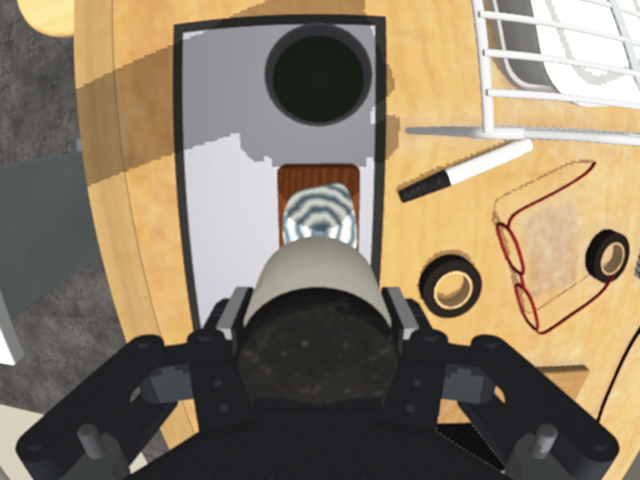

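Request:
{"method": "drive_tool", "body": {"series": [-2,1,30,0,-1,-2,1,60,0,-1,-2,1,80,0,-1,-2,1,92,0,-1,-2,1,96,0,-1,-2,1,96,0,-1,-2,1,96,0,-1]}}

```text
clock: 22.8
eef_pos: [0.6017, 0.0139, 0.0802]
orientation: [0.737, 0.676, 0.001, 0.001]
ft_force: [-0.4, 0.2, -1.1]
finger_gap: 0.0528
```

```bash
python3 - <<'E'
from h import *
st=bot.read_state(); print(st['eef_pos'],st['ft_force'],tool_delta(st,frommat(.5,3.8),.07,np.radians(-5)))
E
```

```text
[0.60170408 0.01387995 0.08019492] [-0.37151717  0.24694396 -1.05201598] [np.float64(1.8), np.float64(-1.3), np.float64(10.2), np.float64(0.1)]
```

Request:
{"method": "drive_tool", "body": {"series": [2,-1,4,0,-1,2,-1,7,0,-1,2,-1,9,0,-1,2,-1,9,0,-1]}}

```text
clock: 23.2
eef_pos: [0.6002, 0.0157, 0.0704]
orientation: [0.737, 0.676, 0.0, 0.0]
ft_force: [-1.0, 0.3, 3.4]
finger_gap: 0.0526
```

Request:
{"method": "drive_tool", "body": {"series": [0,0,1,0,-1,0,0,1,0,-1]}}

```text
clock: 23.4
eef_pos: [0.6002, 0.0156, 0.0704]
orientation: [0.737, 0.676, 0.0, 0.0]
ft_force: [-5.7, 0.2, 10.4]
finger_gap: 0.0526
```

Request:
{"method": "drive_tool", "body": {"series": [0,0,1,0,-1,0,0,1,0,-1]}}

```text
clock: 23.6
eef_pos: [0.6003, 0.0156, 0.0703]
orientation: [0.737, 0.676, 0.0, 0.001]
ft_force: [-10.3, -0.5, 20.1]
finger_gap: 0.0527
```

Firm contact. I'll back off 2 mm and release.

Request:
{"method": "drive_tool", "body": {"series": [0,0,-1.5,0,-1,0,0,-1.5,0,0.3,0,0,-1.5,0,0.5,0,0,-1.5,0,0.8,0,0,-1.5,0,0.8,0,0,-20,0,0.8,0,0,-60,0,0.8,0,0,-100,0,0.8,0,0,-140,0,0.8,-60,0,-160,0,0.8,-60,0,-160,0,0.8,-60,0,-160,0,0.8]}}

```text
clock: 24.8
eef_pos: [0.5951, -0.0482, 0.2285]
orientation: [0.739, 0.674, -0.0, 0.001]
ft_force: [-0.1, 0.3, -1.1]
finger_gap: 0.077
```

```bash
python3 - <<'E'
from h import *
st,d=snap('wrist','w14'); print(st['clock'],st['eef_pos'],st['orientation'],st['ft_force'],st['finger_gap'])
st,d=snap('side','s14'); cv2.imwrite('pics/s14c.png',cv2.resize(d['color'][190:310,230:390],None,fx=5,fy=5,interpolation=cv2.INTER_CUBIC))
E
```

```text
24.8 [ 0.59514876 -0.04815062  0.22850408] [ 7.38750953e-01  6.73977652e-01 -1.56735087e-04  1.06280288e-03] [-0.12701823  0.25999997 -1.0784543 ] 0.07702122000200262
```

View pics/w14.png

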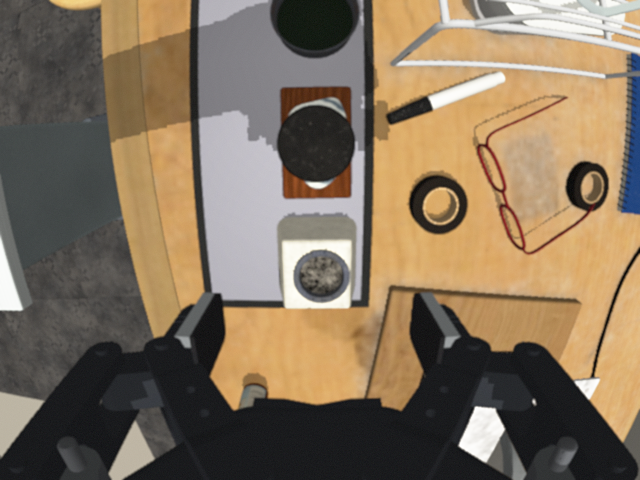

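View pics/s14c.png

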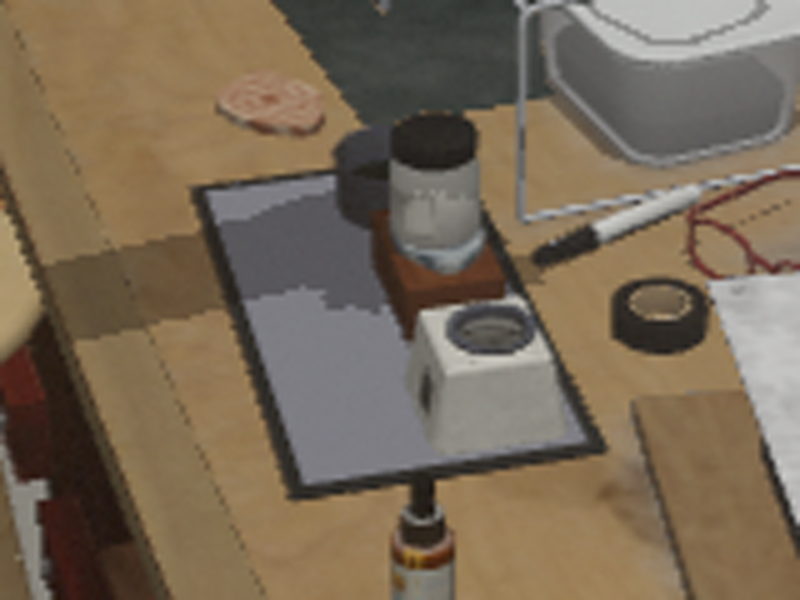

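```bash
python3 - <<'E'
from h import *
im=cv2.imread('pics/w14.png'); d=bot.get_image('wrist')
st=dict(eef_pos=np.array([.59514876,-.04815062,.22850408]),orientation=[.738750953,.673977652,-.000156735,.00106280])
V=im.max(2); m=np.zeros(V.shape,np.uint8); m[100:190,270:362]=(V<70)[100:190,270:362]; m=cv2.morphologyEx(m,cv2.MORPH_OPEN,np.ones((9,9)))
c=biggest(m); P=cast(d,c,.121,st); q,r=cv2.minEnclosingCircle((P[:,:2]*1000).astype(np.float32)); print(r,tomat(np.array(q)/1000), rect(P),c.min(0),c.max(0))
b=np.array([tomat(p[:2]) for p in cast(d,[(281,88),(351,88),(284,198),(351,198)],.045,st)]); print(b.round(1),b.mean(0))
print('stand top?',[tomat(p[:2]).round(1) for p in cast(d,[(282,240),(351,240),(284,307),(351,307)],.058,st)])
E
```

```text
26.40968132019043 [0.8521312  2.42633155] (array([600.7,  14.2]), 50.4, 50.2, 174.7) [278. 106.] [353. 180.]
[[-28.9  48.7]
 [ 31.5  48.3]
 [-28.  -49.1]
 [ 31.9 -49.5]] [ 1.63811139 -0.39349347]
stand top? [array([-29.7, -84.4]), array([ 31.3, -84.8]), array([ -30.5, -150.8]), array([  33. , -151.3])]
```

The jar stands upright on the slab. Now I go above the bottle.

```bash
python3 - <<'E'
from h import *
st=bot.read_state(); print(st['eef_pos'],tool_delta(st,(.489,-.285),.24,np.radians(-5)))
E
```

```text
[ 0.59453831 -0.0429796   0.22706699] [np.float64(-250.1), np.float64(-84.7), np.float64(-13.1), np.float64(0.1)]
```

Request:
{"method": "drive_tool", "body": {"series": [-250,-85,-13,0,0.4,-250,-85,-13,0,0.4,-250,-85,-13,0,0.4,-250,-85,-13,0,0.4,-250,-85,-13,0,0.4,-250,-85,-13,0,0.4,-250,-85,-13,0,0.4,-250,-85,-13,0,0.4,-250,-85,-13,0,0.4]}}

```text
clock: 25.85
eef_pos: [0.49, -0.2832, 0.2406]
orientation: [0.735, 0.678, 0.0, -0.0]
ft_force: [0.8, 0.3, 0.7]
finger_gap: 0.06
```

```bash
python3 - <<'E'
from h import *
st,d=snap('wrist','w15'); print(st['clock'],st['eef_pos'],st['orientation'],st['ft_force'],st['finger_gap'])
cv2.imwrite('pics/w15c.png',cv2.resize(d['color'][100:300,220:420],None,fx=3,fy=3))
td=bot.get_image('top'); cv2.imwrite('pics/t15.png',td['color']); cv2.imwrite('pics/t15c.png',cv2.resize(td['color'][205:315,230:410],None,fx=4.4,fy=4.4,interpolation=cv2.INTER_CUBIC))
E
```

```text
25.85 [ 0.49004948 -0.28323371  0.24056147] [ 7.35377960e-01  6.77656825e-01  4.92253536e-04 -4.90975771e-04] [0.79099947 0.34929942 0.67154997] 0.05998686638817405
```

View pics/w15c.png

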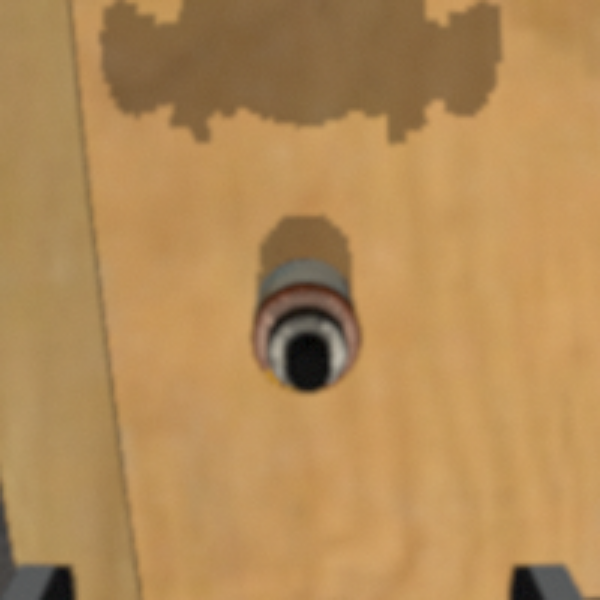

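View pics/t15c.png

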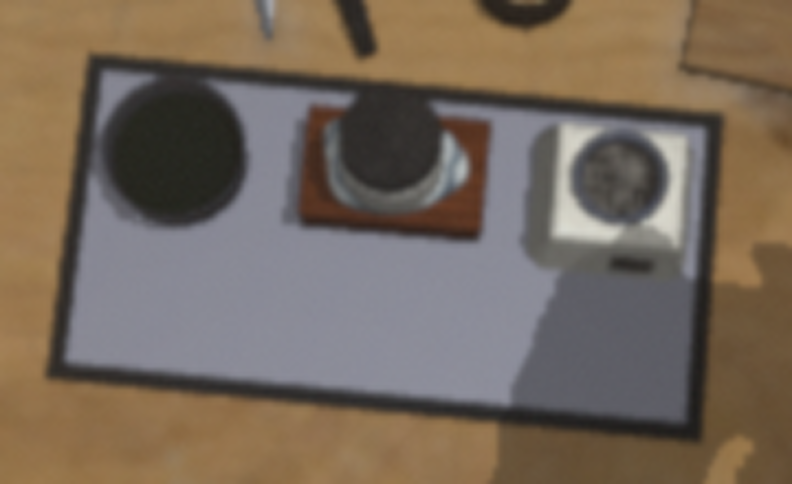

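```bash
python3 - <<'E'
from h import *
st=bot.read_state(); d=bot.get_image('wrist'); td=bot.get_image('top')
for p,z in [((307,362),.102),((306,337),.070),((306,332),.066),((305,290),.0)]:
    q=np.array(p)/3+[220,100]; print(z,cast(d,q,z,st))
print(cast(d,np.array([[252,335],[360,335]])/3+[220,100],.068,st))
print('jar top',tomat(cast(td,np.array([391,138])/4.4+[230,205],.121)[0,:2]), 'block',np.mean([tomat(p[:2]) for p in cast(td,np.array([[311,106],[490,123],[301,221],[480,240]])/4.4+[230,205],.045)],0),
 'slab',np.mean([tomat(p[:2]) for p in cast(td,np.array([[325,160],[470,163]])/4.4+[230,205],.053)],0))
E
```

```text
0.102 [[ 0.49485627 -0.28277422  0.102     ]]
0.07 [[ 0.49500122 -0.28324152  0.07      ]]
0.066 [[ 0.49510352 -0.28264276  0.066     ]]
0.0 [[ 0.495718  -0.2820416  0.       ]]
[[ 0.47941671 -0.28181223  0.068     ]
 [ 0.51068818 -0.28434457  0.068     ]]
jar top [-1.55205667  0.43818474] block [-3.91466179 -1.72291125] slab [ 0.40163723 -2.42008003]
```

```bash
python3 - <<'E'
from h import *
st=bot.read_state(); print(tool_delta(st,(.495,-.283),.038,np.radians(-5)))
E
```

```text
[np.float64(2.1), np.float64(5.4), np.float64(202.9), np.float64(0.2)]
```

Request:
{"method": "drive_tool", "body": {"series": [2,5,0,0,0.4,2,5,50,0,0.4,2,5,100,0,0.4,2,5,140,0,0.4,2,5,170,0,0.4,2,5,190,0,0.4,2,5,202,0,0.4,2,5,202,0,0.4,2,5,202,0,0]}}

```text
clock: 26.95
eef_pos: [0.4947, -0.2846, 0.0398]
orientation: [0.737, 0.676, 0.0, 0.0]
ft_force: [-0.3, 0.5, 0.8]
finger_gap: 0.0465
```

Request:
{"method": "drive_tool", "body": {"series": [0,0,0,0,-0.1,0,0,0,0,-1,0,0,0,0,-1,0,0,0,0,-1,0,0,0,0,-1]}}

```text
clock: 27.45
eef_pos: [0.4949, -0.285, 0.0406]
orientation: [0.737, 0.676, 0.0, 0.001]
ft_force: [-1.3, 0.7, 6.2]
finger_gap: 0.0302
```

```bash
python3 - <<'E'
from h import *
st,d=snap('wrist','w16'); print(st['clock'],st['eef_pos'],st['orientation'],st['ft_force'],st['finger_gap'])
E
```

```text
27.45 [ 0.494865   -0.28503501  0.04063721] [7.36882048e-01 6.76019938e-01 3.33862052e-04 1.33390909e-03] [-1.31067553  0.65973315  6.21147255] 0.03016632209056025
```

View pics/w16.png

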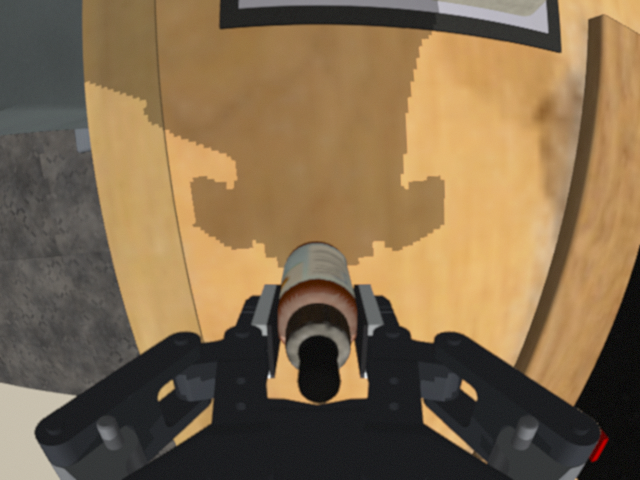

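```bash
python3 - <<'E'
from h import *
st=bot.read_state(); d=bot.get_image('wrist'); R=Ro.from_quat(st['orientation']).as_matrix()
print((cast(d,(317,242),0,st)[0]-st['eef_pos'])@R*1000)
print(frommat(-87.5,-121),tool_delta(st,frommat(-87.5,-121),.13,np.radians(-4.8)))
E
```

```text
[14.31154281  0.677026   40.64558709]
[ 0.50248186 -0.10125382] [np.float64(183.6), np.float64(-8.0), np.float64(-89.6), np.float64(-0.1)]
```

Request:
{"method": "drive_tool", "body": {"series": [0,0,-30,0,-1,0,0,-60,0,-1,0,0,-90,0,-1,50,-2,-90,0,-1,100,-4,-90,0,-1,150,-6,-90,0,-1,185,-8,-90,0,-1,185,-8,-90,0,-1,185,-8,-90,0,-1,185,-8,-90,0,-1]}}

```text
clock: 28.55
eef_pos: [0.5018, -0.101, 0.1292]
orientation: [0.737, 0.675, -0.0, 0.0]
ft_force: [-0.6, -0.5, -0.7]
finger_gap: 0.0298
```

```bash
python3 - <<'E'
from h import *
st,d=snap('wrist','w17'); print(st['clock'],st['eef_pos'],st['orientation'],st['ft_force'],st['finger_gap'])
print(tool_delta(st,frommat(-87.5,-120),.06,np.radians(-4.8)))
E
```

```text
28.55 [ 0.5017776  -0.10103541  0.1291508 ] [ 7.37427165e-01  6.75426523e-01 -1.72737443e-04  3.99211859e-04] [-0.62440943 -0.50465139 -0.72414158] 0.02983203752995626
[np.float64(0.9), np.float64(0.7), np.float64(69.2), np.float64(-0.2)]
```

View pics/w17.png

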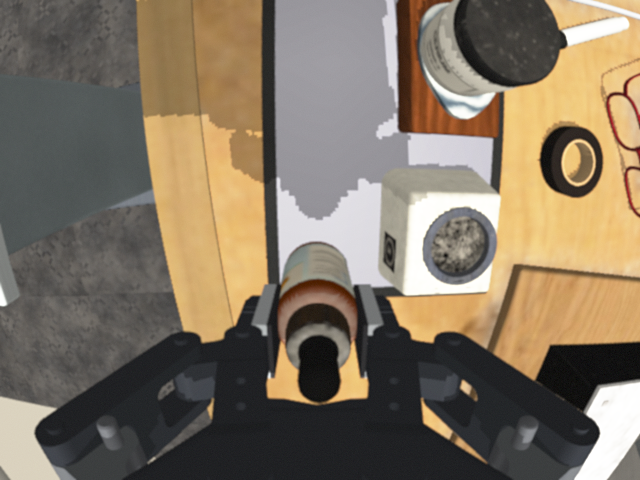

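Request:
{"method": "drive_tool", "body": {"series": [1,1,30,0,-1,1,1,55,0,-1,1,1,72,0,-1,1,1,80,0,-1,1,1,82,0,-1,1,1,82,0,-1]}}

```text
clock: 29.2
eef_pos: [0.5032, -0.0992, 0.0473]
orientation: [0.737, 0.676, 0.0, 0.0]
ft_force: [0.3, -0.4, -1.1]
finger_gap: 0.0301
```

Request:
{"method": "drive_tool", "body": {"series": [0,0,2,0,-1,0,0,3,0,-1,0,0,3,0,-1]}}

```text
clock: 29.5
eef_pos: [0.5032, -0.0986, 0.0443]
orientation: [0.737, 0.676, 0.0, 0.0]
ft_force: [-0.2, -0.8, -0.1]
finger_gap: 0.0301
```

Request:
{"method": "drive_tool", "body": {"series": [-1.5,-0.5,0,0,-1,-1.5,-0.5,1,0,-1,-1.5,-0.5,1,0,-1]}}

```text
clock: 29.8
eef_pos: [0.5025, -0.1002, 0.0436]
orientation: [0.737, 0.676, 0.0, 0.0]
ft_force: [-2.6, -0.2, 6.8]
finger_gap: 0.0299
```

Request:
{"method": "drive_tool", "body": {"series": [0,0,0.5,0,-1,0,0,0.5,0,-1]}}

```text
clock: 30.0
eef_pos: [0.5025, -0.1003, 0.0436]
orientation: [0.737, 0.676, -0.0, 0.001]
ft_force: [-5.2, -0.2, 11.5]
finger_gap: 0.0301
```

The bottle is down. I'll ease off, open to about 47 mm, and rise.

Request:
{"method": "drive_tool", "body": {"series": [0,0,-1.5,0,-1,0,0,-1.5,0,-0.1,0,0,-1.5,0,0.1,0,0,-1.5,0,0.1,0,0,-1.5,0,0.1,0,0,-20,0,0.1,0,0,-60,0,0.1,0,0,-110,0,0.1,0,0,-160,0,0.4,-50,0,-180,0,0.4,-100,0,-180,0,0.4,-100,0,-180,0,0.4]}}

```text
clock: 31.2
eef_pos: [0.4921, -0.2078, 0.2229]
orientation: [0.74, 0.672, -0.001, 0.001]
ft_force: [-0.5, -0.9, -0.4]
finger_gap: 0.0603
```

```bash
python3 - <<'E'
from h import *
st,d=snap('wrist','w18'); print(st['clock'],st['eef_pos'],st['orientation'],st['ft_force'],st['finger_gap'])
st,d=snap('side','s18'); cv2.imwrite('pics/s18c.png',cv2.resize(d['color'][170:320,220:380],None,fx=4,fy=4,interpolation=cv2.INTER_CUBIC))
E
```

```text
31.2 [ 0.49207862 -0.20776962  0.22292692] [ 0.7402746   0.67230212 -0.00112498  0.00145401] [-0.46109876 -0.94131222 -0.42746595] 0.06027132690440337
```

View pics/w18.png

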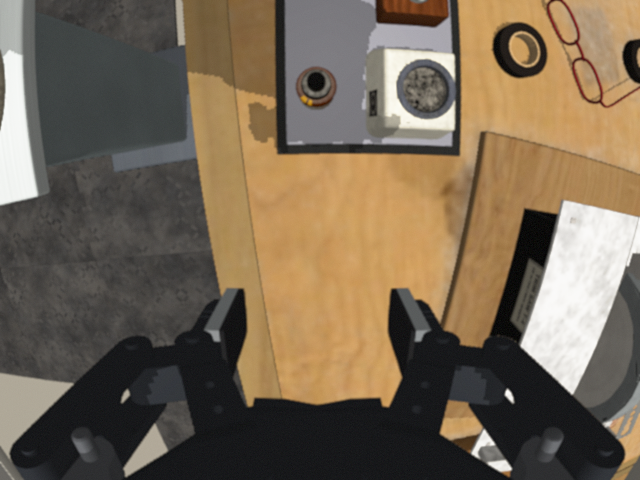

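View pics/s18c.png

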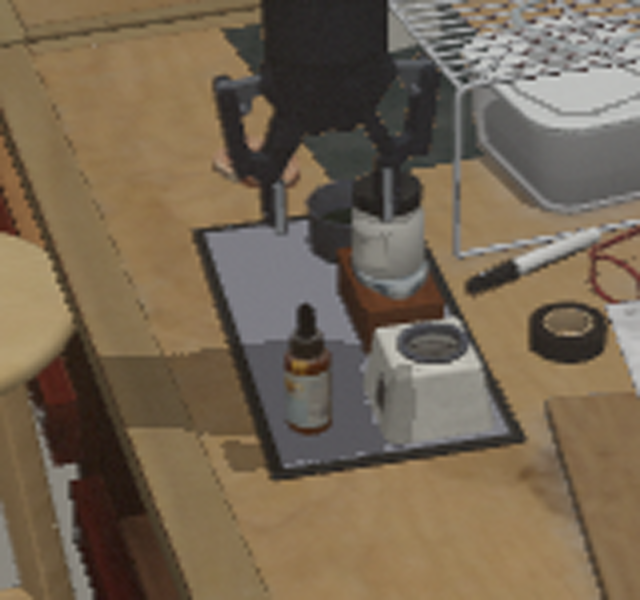

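Request:
{"method": "drive_tool", "body": {"series": [-50,0,0,0,0.4,-100,0,0,0,0.4,-150,0,0,0,0.4,-200,0,0,0,0.4,-200,0,0,0,0.4,-200,0,0,0,0.4]}}

```text
clock: 31.9
eef_pos: [0.4767, -0.3984, 0.2212]
orientation: [0.737, 0.676, 0.0, -0.001]
ft_force: [0.3, 1.7, -0.0]
finger_gap: 0.0598
```

```bash
python3 - <<'E'
from h import *
st,d=snap('top','t19'); t=d['color']; print(st['clock'],st['ft_force'])
cv2.imwrite('pics/t19c.png',cv2.resize(t[180:320,170:410],None,fx=3.3,fy=3.3,interpolation=cv2.INTER_CUBIC))
a=cv2.imread('pics/t1.png').astype(int)
for n,(x0,x1,y0,y1) in dict(red=(180,228,236,278),tape=(330,368,180,215)).items(): print(n,np.abs(a-t)[y0:y1,x0:x1].max())
E
```

```text
31.9 [ 0.31390388  1.67995674 -0.0130025 ]
red 4
tape 5
```

View pics/t19c.png

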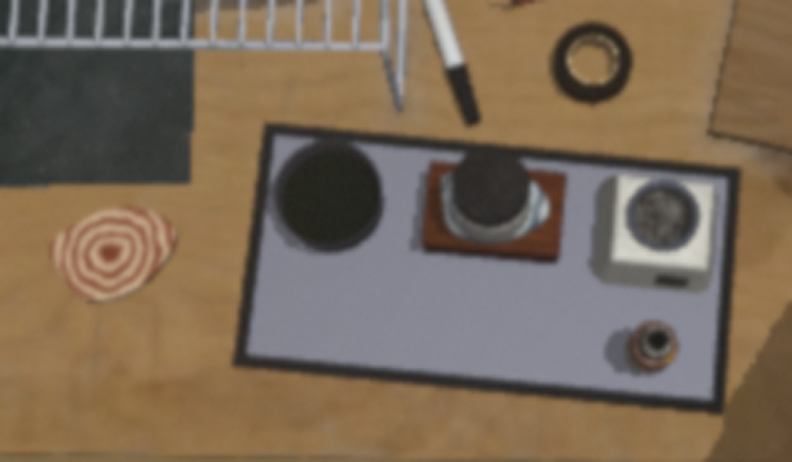

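```bash
python3 - <<'E'
from h import *
d=bot.get_image('top'); f=lambda p,z: tomat(cast(d,np.array(p)/3.3+[170,180],z)[0,:2]).round(1)
print('bottle',f((653,347),.073),f((656,340),.105),'stand',f((661,215),.058),'cup',f((329,196),.044),'jar',f((491,188),.121),'slab',f((495,205),.053))
E
```

```text
bottle [ -92.8 -119.6] [ -91.6 -118.4] stand [   2.6 -119.3] cup [ -3.9 117.6] jar [-2.9  0.5] slab [-0.7 -1.7]
```

```bash
python3 - <<'E'
from rig import bot
print(bot.sign_off())
E
```

```text
the job is handed in; nothing more can be done
None
```

The job is handed in, at about 32 s of the 109 s allowed. The block, the smaller (blue) slab and the jar are stacked midway between the cup and the stand. The dropper bottle stands upright in front of the stand.

Last checks, before sign-off:
- **Block:** within about 2 mm of the midpoint and about 0.5° off the row line.
- **Slab:** flat, and centred on the block to about 1–2 mm. Its shape is uneven, so its long axis could only be read to a few degrees.
- **Jar:** upright, about 3 mm toward the cup from the slab's centre. I left it rather than risk moving the stack again.
- **Bottle:** lined up with the stand to about 1 mm, with a gap of about 30–31 mm. The raw top-camera reading put it about 4 mm farther out, but that view put the cup out by a similar amount, so I treated it as camera bias.
- **Larger slab and tape roll:** the pictures of these two spots before and after match, so they have not moved.
- **Disagreements:** the wrist and top cameras differed by 2–4 mm in absolute position, so I relied on distances between things in the same view and on the arm's own position readings.
- **Force:** the highest force I saw was about 23 N at the wrist, while setting the jar down.

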